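Load the orbital shaker: unstack the tube blocks into their fitted holders

ROBOT

A 6-joint arm with a two-finger parallel gripper is mounted at the origin on a cart in front of the work surface, level with it; the furniture and walls round the work are solid. World frame = base frame: x ahead of the robot, y to its left, z up, the work surface at z = 0. Lengths are in m, angles in degrees, forces in N, time in s.
With the tool pointing down it reaches from about 0.35 to 0.95 m from the base axis. Payload 17.4 kg.
Tool frame: the origin (TCP) lies midway between the tips of the shut fingers; the grasp point (between the pads) lies 19 mm behind it; x points along the fingers, z is the direction in which the jaws open and shut, and the axes are right-handed (so a half turn about x gives the same grasp; the last joint's range is limited). The gripper opens to 93 mm and grips with 3 to 60 N. Pads are 15 mm wide; open, the fingers measure 128 mm over their backs; the gripper's body (75 mm by 188 mm) begins 65 mm behind the grasp point.
Start: joints at [-72.239, 6.646, 82.598, -0, 90.757, -2.166], TCP at [0.23, -0.635, 0.219] pointing down, gripper open.
Joint ranges: [-162.19, 162.19], [-47.58, 125.68], [4.15, 143.07], [-65.23, 245.23], [0.69, 171.88], [-170.13, 170.13]. Speed limits (degrees/s): [108.29, 108.29, 127.2, 180, 180, 180].

INTERFACE

Orientations are given as [roll, pitch, yaw] about the fixed x, y, z axes, in that order (R = Rz(yaw) Ry(pitch) Rx(roll)).
In Python, from workcell import telemetry, vision, job gives the robot as it stands.
- The arm moves only by the tool carry_out, never from a script. Its argument "motion" is one flat list of numbers, 7 for each row, row after row: the opening in per cent of the stroke, from 0 (shut) to 100 (fully open), then the shift along the tool's x, y, z in mm, then the turn, a rotation vector about the tool's x, y, z in degrees. In form: [jaw, dx, dy, dz, wx, wy, wz, jaw, dx, dy, dz, wx, wy, wz, ...]. A call has 1 to 5 rows; each row shifts and turns the pose as measured when the row begins, along the tool's axes as they then stand; what a row does not reach is not made up. A row lasts 1/8 s, in which the tool goes at most 62.5 mm and 10.7 degrees, less where a joint would pass 70% of its speed; a pose out of reach is approached as far as the arm can. A call with a gripper value outside its range is refused whole. The fingers move at their own pace and stop on an object; the grip force is fixed at half the most. Time passes only in rows, so rows that do not move let the fingers close. It gives the time, the measured TCP pose, the force and the opening at its end, in the units of the state.
- telemetry.observe(): the state, without advancing time (a new reading comes with each control period).
- vision.capture(name): name is "side" or "top"; returns the picture (480x640x3 uint8, red, green, blue); there is no depth.
- vision.camera_params(name): a dict with "fx", "fy", "cx", "cy" (pixels), "R" (3x3) and "t" (3): a world point X has camera coordinates R X + t. Camera axes: x right, y down, z forward; pixel columns grow to the right and rows downward; lengths in m; the calibration is good to about 2 mm. A picture is of the moment at which its call begins. camera_params takes no time and is no camera call.
- job.hand_in(): hands the job in, once; it reports no verdict.
The state is a dict: "t": time; "joint_positions": joint angles; "joint_vel": joint speeds; "joint_efforts": joint torques, N m; "position": TCP position; "ee_rot": TCP orientation; "wrist_force": force on the tool from outside, world axes, zero at the start; "ft_torque": the same for the moment, N m; "width": finger opening in m.
Only numpy, scipy, OpenCV 4.12 (cv2) and the standard library are available. Lean on these libraries where they do the work, as an engineer would, in place of code of your own. Each camera call takes 0.05 s, during which the arm holds its last target.

TASK

Get the shaker ready for its run: seat each of the four violet tube blocks in the holder on the shaker platform that is made for it - the two long blocks in the two long holders (either way), the tall square block in the square holder with the high corner guides, the flat square block in the square holder with the low guides. Three of them stand in a stack on the bench; the fourth was left in a long holder where it does not belong. Set every block down fully home on its holder's seat, upright between all four corner guides; do not drop or toss any of them.

Things in the scene. Friction and masses are not known exactly. Their poses are not given: they have to be found in the camera images.
- shaker: slim grey orbital shaker, 236 x 226 mm (x, y), 44 mm high, fixed on the bench; its top is a perforated bright metal platform, its control front faces -x. It carries the four holders two by two, 112 mm apart centre to centre along its x and 106 mm along its y; their axes are parallel to the shaker's. Origin: centre of its underside; z up.
- long_block_1: violet moulded tube block, 62 x 80 mm in plan, 24 mm high (nubs to 26), 3 x 4 round wells on top, about 50 g. Origin: centre of its underside; z up; x along the 62 mm side (take it across that), y along the 80 mm side. At the start at the bottom of the stack, on the bench. Obstacle to its right: a fixed centrifuge, 0.28 m high, its front from about x 0.72, y -0.02 to x 0.43, y -0.36.
- long_block_2: violet moulded tube block, 62 x 80 mm in plan, 24 mm high (nubs to 26), 3 x 4 round wells on top, about 50 g. Origin: centre of its underside; z up; x along the 62 mm side (take it across that), y along the 80 mm side. The twin of long_block_1; at the start in the middle of the stack, on top of it.
- tall_block: violet moulded tube block, 62 x 62 mm in plan and 46 mm high (nubs to 48), about 75 g. Origin: centre of its underside; z up, x and y along its sides. At the start either on top of the stack (underside 48 mm above the bench) or left in holder_long_2.
- flat_block: violet moulded tube block, 62 x 62 mm in plan and 24 mm high (nubs to 26), about 40 g. Origin: centre of its underside; z up, x and y along its sides. At the start in holder_long_2 or, when the tall block is there, on top of the stack (underside 48 mm above the bench).
- holder_long_1: long holder for a long block: 68 x 87 mm (x, y) inside the guides, guides 16 mm high. Bolted to the shaker: black 4 mm base plate, a bent steel guide at each corner whose top 7 mm flares out by 5 mm; between guides each side is open for 42 mm or more, down to the plate. Fixed. Origin: centre of the seat (top of the plate, 48 mm above the bench); z up, x and y along the sides. Empty at the start.
- holder_long_2: long holder, twin of holder_long_1: 68 x 87 mm (x, y) inside, guides 16 mm high. Bolted to the shaker: black 4 mm base plate, a bent steel guide at each corner whose top 7 mm flares out by 5 mm; between guides each side is open for 42 mm or more, down to the plate. Fixed. Origin: centre of the seat (top of the plate, 48 mm above the bench); z up, x and y along the sides. At the start a square block stands loose in it.
- holder_flat: square holder with low guides, for the flat block: 68 x 68 mm inside, guides 16 mm high. Bolted to the shaker: black 4 mm base plate, a bent steel guide at each corner whose top 7 mm flares out by 5 mm; between guides each side is open for 42 mm or more, down to the plate. Fixed. Origin: centre of the seat (top of the plate, 48 mm above the bench); z up, x and y along the sides. Empty at the start.
- holder_tall: square holder with high guides, for the tall block: 68 x 68 mm inside, guides 34 mm high. Bolted to the shaker: black 4 mm base plate, a bent steel guide at each corner whose top 7 mm flares out by 5 mm; between guides each side is open for 42 mm or more, down to the plate. Fixed. Origin: centre of the seat (top of the plate, 48 mm above the bench); z up, x and y along the sides. Empty at the start.
Mind the look-alikes: they are no part of the job. Leave any brown look-alike of the long_block_1 alone.

How it is judged:
By the outcome, as a careful person would: the job done as asked, in the order asked, and still so for the second after the job is handed in, with the robot touching nothing.
It also fails if it takes over 104 s, if anything falls off the work surface, if the arm or the gripper's body presses on something with over 40 N, if the wrist force passes 120 N, or if a joint passes its speed limit or range.

## Working session

There is one attempt and no reset: what is moved stays moved. The work goes in short steps, Python scripts to look and compute and a tool call to move; the robot and the scene stay as the last step left them, time stands still between calls to the robot, and variables do not carry over. Pictures are saved under pics/ and viewed, and the job is handed in when it is done.

Besides the shell and the picture viewer there is one more tool, called by a JSON object that holds its "op" and its "data", one argument or row to a line. carry_out: Moves the arm, as the interface text tells. Its arguments: {"type":"object","properties":{"motion":{"type":"array"}},"required":["motion"]}

```bash
ls; mkdir -p pics; python3 - <<'E'
from workcell import telemetry, vision, job
import cv2
s=telemetry.observe(); print(s)
for n in("top","side"):
    im=vision.capture(n); cv2.imwrite(f"pics/{n}0.png",im[:,:,::-1]); print(n,vision.camera_params(n))
E
```

```text
pics
{'t': 0.0, 'joint_positions': array([-7.22372664e+01,  6.67448976e+00,  8.26325097e+01, -6.16281527e-04,
        9.07558953e+01, -2.16538895e+00]), 'joint_vel': array([-0.03986695,  0.1427125 ,  0.03941993,  0.076544  ,  0.00602237,
        0.02773467]), 'joint_efforts': array([ 9.25409804e-04, -7.21262813e+01, -6.22601795e+01,  7.80540635e-02,
        2.38644256e-02, -1.48769859e-04]), 'position': array([ 0.23000542, -0.63441205,  0.21793595]), 'ee_rot': array([178.39597096,  89.93710217, 108.32408577]), 'wrist_force': array([ 0.00398456,  0.20336065, -0.38002293]), 'ft_torque': array([-0.05280324, -0.00822546,  0.0067351 ]), 'width': 0.09298170150754569}
top {'fx': 466.54162825917547, 'fy': 466.54162825917547, 'cx': 319.36625564275073, 'cy': 236.92678682731113, 'R': array([[ 0.02181527, -0.99975052, -0.00479543],
       [-0.98710226, -0.02077788, -0.15873689],
       [ 0.15859765,  0.00819647, -0.98730927]]), 't': array([0.17006418, 0.65561977, 0.851354  ])}
side {'fx': 541.2635852253591, 'fy': 541.2635852253591, 'cx': 318.49022077869427, 'cy': 238.7855655544302, 'R': array([[ 0.94776856, -0.31784503,  0.02663269],
       [-0.10295032, -0.38387263, -0.91762903],
       [ 0.30188738,  0.8669581 , -0.39654466]]), 't': array([-0.56583542,  0.1890174 ,  0.68020586])}
```

View pics/top0.png

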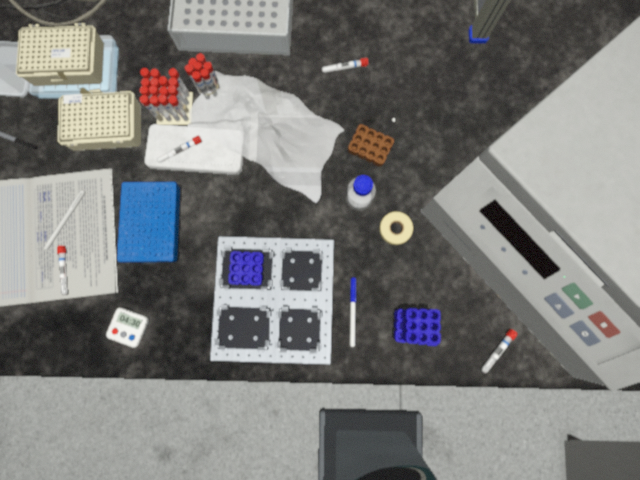

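View pics/side0.png

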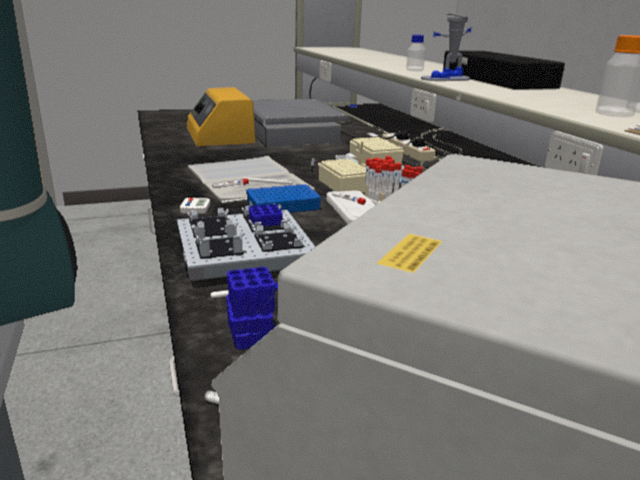

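```bash
python3 - <<'E'
import cv2
t=cv2.imread("pics/top0.png"); s=cv2.imread("pics/side0.png")
cv2.imwrite("pics/c1.png",cv2.resize(t[225:375,200:460],None,fx=3,fy=3,interpolation=cv2.INTER_CUBIC))
cv2.imwrite("pics/c2.png",cv2.resize(s[190:360,170:330],None,fx=3.5,fy=3.5,interpolation=cv2.INTER_CUBIC))
E
```

```text
(no output)
```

View pics/c1.png

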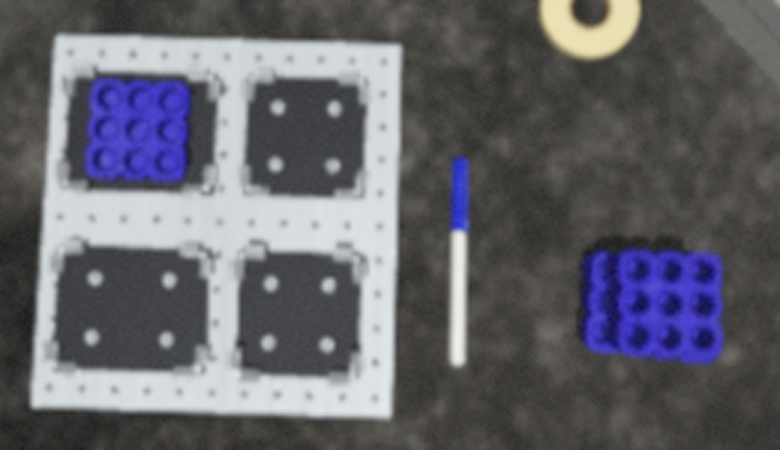

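View pics/c2.png

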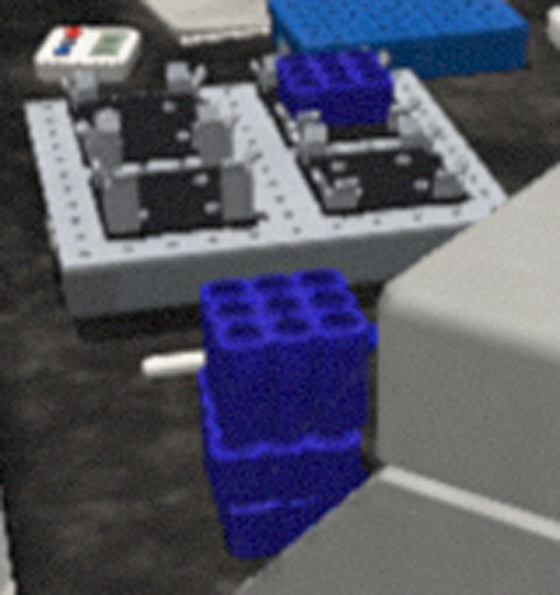

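```bash
cat > h.py <<'E'
import numpy as np, cv2
from workcell import telemetry, vision, job
P={n:vision.camera_params(n) for n in("top","side")}
def ray(n,px,z):
    p=P[n]; R=np.array(p["R"]);t=np.array(p["t"]); px=np.atleast_2d(px).astype(float)
    C=-R.T@t; d=np.c_[(px[:,0]-p["cx"])/p["fx"],(px[:,1]-p["cy"])/p["fy"],np.ones(len(px))]@R
    s=(z-C[2])/d[:,2]; return C+d*s[:,None]
def proj(n,X):
    p=P[n]; c=np.atleast_2d(X)@np.array(p["R"]).T+np.array(p["t"])
    return np.c_[c[:,0]/c[:,2]*p["fx"]+p["cx"],c[:,1]/c[:,2]*p["fy"]+p["cy"]]
def violet(im): # BGR
    h=cv2.cvtColor(im,cv2.COLOR_BGR2HSV); return cv2.inRange(h,(114,110,50),(135,255,255))
def crop(im,x0,y0,x1,y1,f,name):
    cv2.imwrite(name,cv2.resize(im[y0:y1,x0:x1],None,fx=f,fy=f,interpolation=cv2.INTER_CUBIC))
E
python3 - <<'E'
from h import *
im=cv2.imread("pics/top0.png")
m=violet(im)
for c in cv2.findContours(m,cv2.RETR_EXTERNAL,cv2.CHAIN_APPROX_NONE)[0]:
    if cv2.contourArea(c)>200: print("violet",cv2.boundingRect(c),cv2.minAreaRect(c))
h=cv2.cvtColor(im,cv2.COLOR_BGR2HSV)
b=((h[...,2]>125)&(h[...,1]<60)).astype(np.uint8)
b[:200]=0;b[372:]=0;b[:,:200]=0;b[:,345:]=0
b=cv2.morphologyEx(b,cv2.MORPH_OPEN,np.ones((3,3)))
c=max(cv2.findContours(b,cv2.RETR_EXTERNAL,cv2.CHAIN_APPROX_NONE)[0],key=cv2.contourArea)
pts=c[:,0,:]
W=ray("top",pts,.044)[:,:2].astype(np.float32)*1000
r=cv2.minAreaRect(W); print("shaker rect",r); print(cv2.boxPoints(r))
# holder plates: dark inside, fill
k=((h[...,2]<95)).astype(np.uint8); mm=np.zeros_like(k); cv2.drawContours(mm,[c],-1,1,-1); mm=cv2.erode(mm,np.ones((5,5)))
k=cv2.bitwise_and(k,mm); k=cv2.morphologyEx(k,cv2.MORPH_OPEN,np.ones((5,5)))
for q in cv2.findContours(k,cv2.RETR_EXTERNAL,cv2.CHAIN_APPROX_NONE)[0]:
    if cv2.contourArea(q)>200:
        Wq=ray("top",q[:,0,:],.048)[:,:2].astype(np.float32)*1000
        print("plate",cv2.boundingRect(q),cv2.minAreaRect(Wq))
crop(im,210,235,340,365,6,"pics/c3.png"); crop(im,380,290,460,360,8,"pics/c4.png")
s=cv2.imread("pics/side0.png"); crop(s,215,260,295,355,6,"pics/c5.png")
E
```

```text
violet (393, 307, 48, 39) ((417.0288391113281, 325.8649597167969), (47.26937484741211, 37.325096130371094), 2.6025619506835938)
violet (228, 251, 36, 35) ((245.51019287109375, 267.7862243652344), (34.38960266113281, 33.77125930786133), 2.726310968399048)
violet (353, 174, 20, 21) ((362.5, 184.0), (20.0, 19.0), 90.0)
shaker rect ((531.688720703125, 270.6895751953125), (228.6439666748047, 237.7322998046875), 89.501708984375)
[[411.83282 157.40567]
 [649.55615 155.33817]
 [651.5446  383.97348]
 [413.8213  386.041  ]]
plate (280, 310, 39, 40) ((474.994140625, 218.8209991455078), (72.30402374267578, 71.98204803466797), 1.276535153388977)
plate (219, 308, 50, 40) ((476.3898010253906, 323.9022216796875), (72.43555450439453, 92.8949966430664), 1.247775912284851)
plate (283, 252, 38, 38) ((586.6030883789062, 217.23727416992188), (71.37606048583984, 71.54679107666016), 1.2367885112762451)
```

```bash
python3 - <<'E'
import cv2,numpy as np
a=cv2.imread("pics/c4.png");b=cv2.imread("pics/c5.png");print(a.shape,b.shape)
E
```

```text
(560, 640, 3) (570, 480, 3)
```

View pics/c4.png

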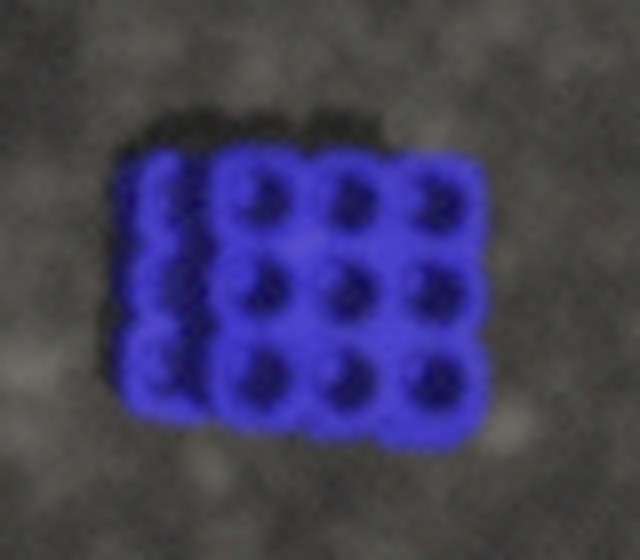

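View pics/c5.png

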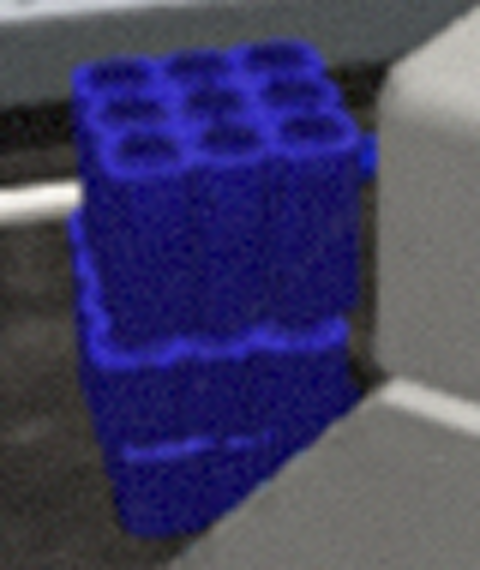

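View pics/c3.png

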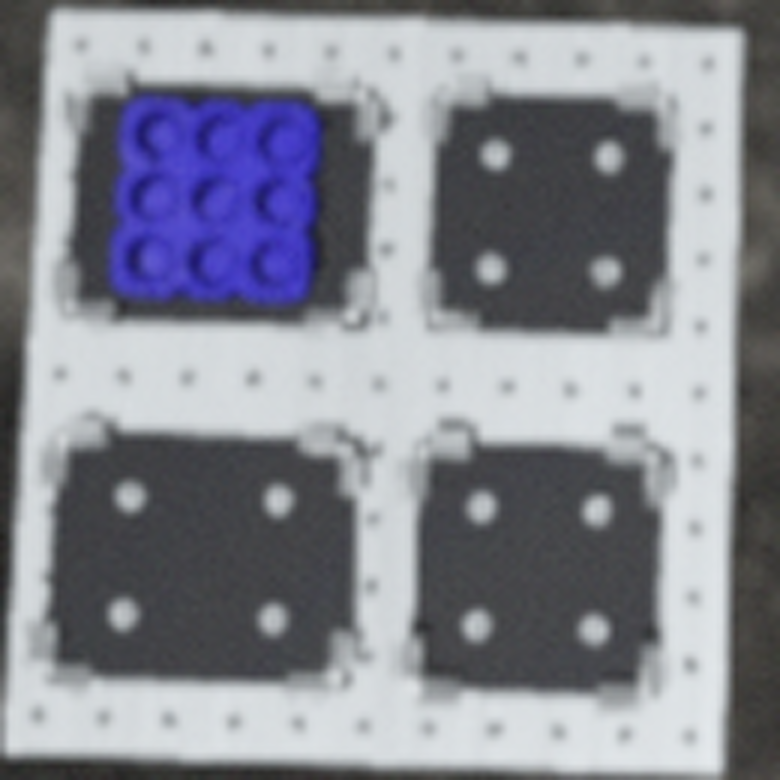

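```bash
cat >> h.py <<'E'
def tri(a,b):
    A=[];
    for n,px in(("top",a),("side",b)):
        p=P[n];K=np.array([[p["fx"],0,p["cx"]],[0,p["fy"],p["cy"]],[0,0,1]]); A.append(K@np.c_[p["R"],p["t"]])
    X=cv2.triangulatePoints(A[0],A[1],np.float64(a).reshape(2,1),np.float64(b).reshape(2,1)); return (X[:3]/X[3]).ravel()
E
python3 - <<'E'
from h import *
im=cv2.imread("pics/top0.png"); g=cv2.cvtColor(im,cv2.COLOR_BGR2GRAY)
big=cv2.resize(im[235:365,210:340],None,fx=6,fy=6,interpolation=cv2.INTER_CUBIC); gb=cv2.cvtColor(big,cv2.COLOR_BGR2GRAY)
ctr={}
for nm,pts in dict(flat=[(495,155),(609,157),(491,270),(605,272)],long1=[(131,497),(278,501),(124,614),(273,619)],tall=[(481,508),(597,512),(477,627),(593,630)]).items():
    w=[]
    for (x,y) in pts:
        s=gb[y-20:y+21,x-20:x+21].astype(float); s=np.clip(s-110,0,None); yy,xx=np.mgrid[-20:21,-20:21]
        cx=x+(s*xx).sum()/s.sum(); cy=y+(s*yy).sum()/s.sum()
        w.append(ray("top",[(cx+.5)/6-.5+210,(cy+.5)/6-.5+235],.050)[0][:2]*1000)
    w=np.array(w); ctr[nm]=w.mean(0); print(nm,w.mean(0).round(1),"yaw from y-dir",[np.degrees(np.arctan2(d[0],-d[1])).round(2) for d in(w[1]-w[0],w[3]-w[2])], "x-dir",[np.degrees(np.arctan2(d[1],d[0])).round(2) for d in (w[0]-w[2],w[1]-w[3])], "spacing",np.linalg.norm(w[1]-w[0]).round(1),np.linalg.norm(w[0]-w[2]).round(1))
print("long2 pred",ctr["long1"]+ctr["flat"]-ctr["tall"])
a=(423.1,325.9)
print("tall top ray",ray("top",a,.095)*1000,"tri",tri(a,(250.1,276.3))*1000)
print("tall rows", [ (ray("top",[380+(x+.5)/8-.5,290+(y+.5)/8-.5],.095)[0][:2]*1000).round(1) for x,y in[(268,200),(437,203),(262,378),(436,382)]])
f=(210+215/6-.4,235+198/6-.4); print("flat in long2",ray("top",f,.072)*1000)
E
```

```text
flat [587.  217.5] yaw from y-dir [np.float64(0.15), np.float64(0.02)] x-dir [np.float64(-0.63), np.float64(0.46)] spacing 36.2 36.7
long1 [476.2 324.3] yaw from y-dir [np.float64(-0.05), np.float64(-0.53)] x-dir [np.float64(-0.66), np.float64(-0.31)] spacing 46.9 36.3
tall [475.4 218.5] yaw from y-dir [np.float64(-0.28), np.float64(-0.79)] x-dir [np.float64(-0.92), np.float64(0.1)] spacing 36.3 36.5
long2 pred [587.86617414 323.33985221]
tall top ray [[487.72622549  -5.38249589  95.        ]] tri [487.76965362  -5.55280455  94.27032364]
tall rows [array([507.4,  12.4]), array([507.5, -25.5]), array([468.2,  14.1]), array([468.2, -24.6])]
flat in long2 [[587.49051511 321.4474326   72.        ]]
```

```bash
cat >> h.py <<'E'
from scipy.spatial.transform import Rotation as Ro
def Rt(s=None):
    s=s or telemetry.observe(); return Ro.from_euler("xyz",s["ee_rot"],degrees=True).as_matrix()
def go(x,y,z,yaw=-0.5,flip=1,n=1):
    """mm target; tool x down, tool z along flip*(cos yaw, sin yaw)"""
    s=telemetry.observe(); R=Rt(s); c,q=np.cos(np.radians(yaw)),np.sin(np.radians(yaw))
    X=np.array([0,0,-1.]); Z=flip*np.array([c,q,0]); Y=np.cross(Z,X); T=np.c_[X,Y,Z]
    d=R.T@(np.array([x,y,z])-s["position"]*1000); w=Ro.from_matrix(R.T@T).as_rotvec(degrees=True)
    print("t",round(s["t"],3),"pos",(s["position"]*1000).round(1),"F",s["wrist_force"].round(1),"w",round(s["width"]*1000,1),"j",s["joint_positions"].round(0))
    print("shift tool",d.round(1),"rot",w.round(1), "shift in final axes",(T.T@(np.array([x,y,z])-s["position"]*1000)).round(1))
    return R
E
python3 -c "
from h import *
print(go(488,-5.5,219).round(3)); go(488,-5.5,219,flip=-1)"
```

```text
t 0.1 pos [ 230.  -634.4  218. ] F [ 0.2  0.2 -0.1] w 93.2 j [-72.   7.  83.  -0.  91.  -2.]
shift tool [-5.000e-01  4.569e+02 -5.033e+02] rot [-69.6  -0.1  -0. ] shift in final axes [ -1.  631.1 252.5]
[[-0.     0.94   0.341]
 [ 0.001  0.341 -0.94 ]
 [-1.     0.    -0.001]]
t 0.1 pos [ 230.  -634.4  218. ] F [ 0.2  0.2 -0.1] w 93.2 j [-72.   7.  83.  -0.  91.  -2.]
shift tool [-5.000e-01  4.569e+02 -5.033e+02] rot [ 1.104e+02 -0.000e+00  1.000e-01] shift in final axes [  -1.  -631.1 -252.5]
```

{"op": "carry_out", "data": {
  "motion": [100, -55, -25, 0, 0, 0, 0, 100, -55, -25, 0, 0, 0, 0, 100, -45, -25, -30, -3, 0, 0, 100, 0, -15, -60, -6, 0, 0, 100, 0, -15, -60, -6, 0, 0]
}}

```text
t: 0.72
position: [0.0673, -0.5366, 0.374]
ee_rot: [161.7, 89.5, 107.2]
wrist_force: [-0.4, -0.8, -0.1]
width: 0.0931
```

```bash
python3 -c "
from h import *
go(488,-5.5,219)"
```

```text
t 0.725 pos [  67.3 -536.6  374. ] F [-0.4 -0.8 -0.1] w 93.1 j [-85. -10.  84.  -0. 106. -31.]
shift tool [ 158.3  650.5 -186.7] rot [-54.   -0.4  -0.4] shift in final axes [155.  534.7 416.1]
```

{"op": "carry_out", "data": {
  "motion": [100, 0, 61, 0, -8, 0, 0, 100, 0, 61, 0, -8, 0, 0, 100, 0, 61, 0, -8, 0, 0, 100, 0, 61, 0, -8, 0, 0, 100, 0, 61, 5, -8, 0, 0]
}}

```text
t: 1.35
position: [0.255, -0.2984, 0.3741]
ee_rot: [123.4, 89.5, 109.4]
wrist_force: [1.0, -0.1, 0.9]
width: 0.0934
```

```bash
python3 -c "
from h import *
go(488,-5.5,219)"
```

```text
t 1.35 pos [ 255.  -298.4  374.1] F [ 1.  -0.1  0.9] w 93.4 j [-53. -28.  98.   0. 110. -39.]
shift tool [157.  339.4 156. ] rot [-13.5  -0.2  -0.5] shift in final axes [155.1 294.9 230.5]
```

{"op": "carry_out", "data": {
  "motion": [100, 0, 52, 31, -7, 0, 0, 100, 0, 51, 35, -6.5, 0, -0.4, 100, 0, 48, 38, 0, 0, 0, 100, 0, 48, 38, 0, 0, 0, 100, 0, 48, 38, 0, 0, 0]
}}

```text
t: 1.98
position: [0.4538, -0.0575, 0.3746]
ee_rot: [-156.3, 89.9, -156.2]
wrist_force: [0.6, -1.8, 0.1]
width: 0.0927
```

```bash
python3 -c "
from h import *
go(488,-5.5,130)"
```

```text
t 1.975 pos [453.8 -57.5 374.6] F [ 0.6 -1.8  0.1] w 92.7 j [-10. -20.  93.  -0. 107. -10.]
shift tool [244.6  52.1  34.5] rot [ 0.6 -0.1  0. ] shift in final axes [244.6  52.3  33.8]
```

{"op": "carry_out", "data": {
  "motion": [100, 40, 33, 24, 0.6, 0, 0, 100, 55, 19, 10, 0, 0, 0, 100, 60, 0, 0, 0, 0, 0, 100, 60, 0, 0, 0, 0, 0, 100, 26, 0, 0, 0, 0, 0]
}}

```text
t: 2.6
position: [0.4898, 0.0008, 0.1262]
ee_rot: [-140.0, 90.0, -140.2]
wrist_force: [0.8, 0.2, 0.1]
width: 0.0935
```

```bash
python3 -c "
from h import *
go(488,-5.5,58)
im=vision.capture('side')[:,:,::-1]; crop(im,170,170,330,360,3,'pics/d1.png')"
```

```text
t 2.6 pos [489.8   0.8 126.2] F [0.8 0.2 0.1] w 93.5 j [ -3. -15. 112.  -0.  83.  -3.]
shift tool [68.2 -6.3 -1.8] rot [ 0.3 -0.   0. ] shift in final axes [68.2 -6.3 -1.8]
```

View pics/d1.png

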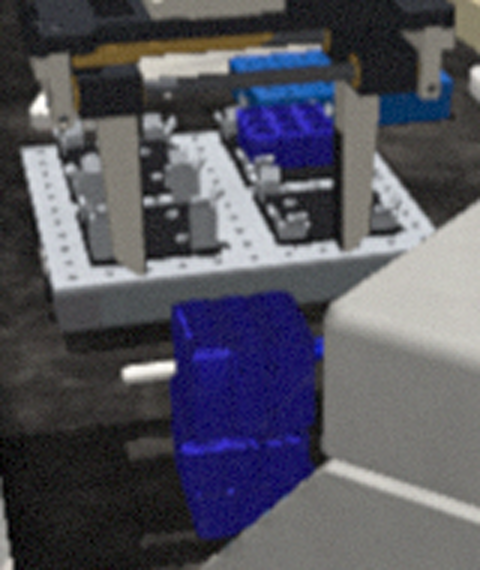

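Picture: fingers (tips near crop (127,270) and (352,245)) straddle the tall block, roughly centred. Descending and gripping.

{"op": "carry_out", "data": {
  "motion": [100, 24, -6, -2, 0.3, 0, 0, 100, 25, 0, 0, 0, 0, 0, 100, 19, 0, 0, 0, 0, 0, 0, 0, 0, 0, 0, 0, 0, 0, 0, 0, 0, 0, 0, 0]
}}

```text
t: 3.28
position: [0.4878, -0.0054, 0.0566]
ee_rot: [-170.5, 89.9, -171.0]
wrist_force: [-0.1, 0.5, 0.0]
width: 0.0777
```

{"op": "carry_out", "data": {
  "motion": [0, 0, 0, 0, 0, 0, 0, 0, 0, 0, 0, 0, 0, 0]
}}

```text
t: 3.52
position: [0.4885, -0.0054, 0.0582]
ee_rot: [-26.4, 90.0, -26.9]
wrist_force: [0.4, -0.8, -0.1]
width: 0.0615
```

```bash
python3 -c "
from h import *
go(475.4,218.5,130)"
```

```text
t 3.525 pos [488.5  -5.4  58.2] F [ 0.4 -0.8 -0.1] w 61.5 j [ -4. -12. 116.  -0.  76.  -3.]
shift tool [-71.9 223.7 -14.9] rot [0. 0. 0.] shift in final axes [-71.8 223.8 -15.1]
```

{"op": "carry_out", "data": {
  "motion": [0, -15, 0, 0, 0, 0, 0, 0, -35, 0, 0, 0, 0, 0, 0, -42, 10, 0, 0, 0, 0, 0, 0, 40, -4, 0, 0, 0, 0, 0, 50, -4, 0, 0, 0]
}}

```text
t: 4.15
position: [0.4817, 0.0949, 0.1589]
ee_rot: [1.2, 89.7, 0.4]
wrist_force: [1.2, -0.3, -1.2]
width: 0.0616
```

{"op": "carry_out", "data": {
  "motion": [0, 0, 50, -4, 0, 0, 0, 0, 0, 40, -3, 0, 0, 0, 0, 0, 25, 0, 0, 0, 0, 0, 0, 8, 0, 0, 0, 0, 0, 0, 0, 0, 0, 0, 0]
}}

```text
t: 4.78
position: [0.4756, 0.2243, 0.1651]
ee_rot: [11.2, 89.4, 10.6]
wrist_force: [-0.2, 0.2, -0.8]
width: 0.0615
```

```bash
python3 -c "
from h import *
go(475.4,218.5,100)
im=vision.capture('top')[:,:,::-1]; cv2.imwrite('pics/e1.png',im);crop(im,200,220,460,380,3,'pics/e1c.png')
im=vision.capture('side')[:,:,::-1]; cv2.imwrite('pics/e2.png',im);crop(im,150,90,340,370,2.1,'pics/e2c.png')"
```

```text
t 4.775 pos [475.6 224.3 165.1] F [-0.2  0.2 -0.8] w 61.5 j [ 23. -11. 105.  -0.  86.  23.]
shift tool [65.1 -5.9 -0.8] rot [-0.   0.6 -0.1] shift in final axes [65.1 -5.8 -0.2]
```

View pics/e1c.png

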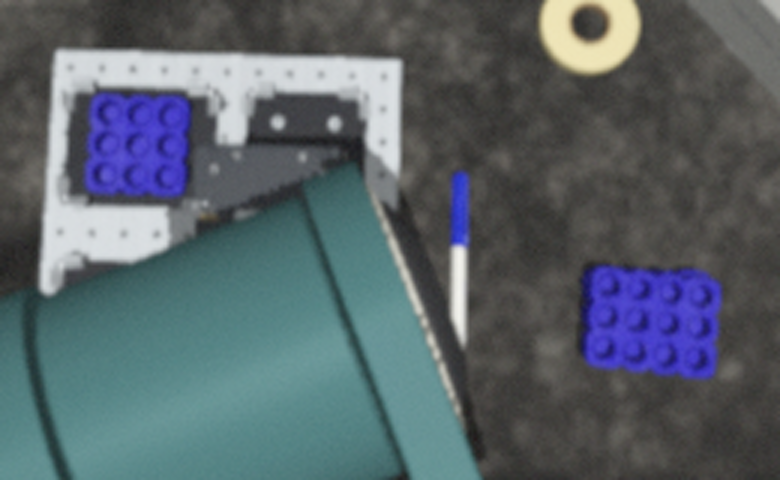

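View pics/e2c.png

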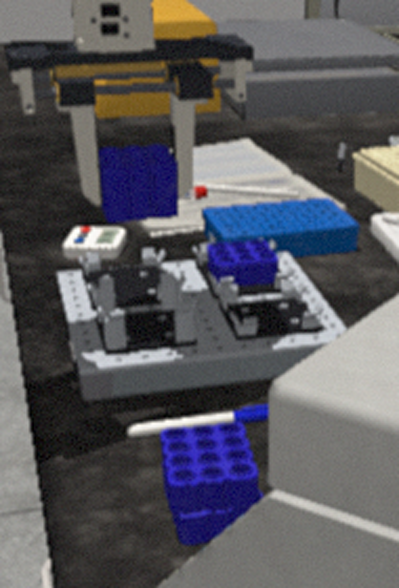

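{"op": "carry_out", "data": {
  "motion": [0, 30, -6, -1, 0, 0.6, 0, 0, 20, 0, 0, 0, 0, 0, 0, 10, 0, 0, 0, 0, 0, 0, 0, 0, 0, 0, 0, 0]
}}

```text
t: 5.38
position: [0.4758, 0.2154, 0.1042]
ee_rot: [72.2, 89.9, 71.4]
wrist_force: [-0.1, -0.5, -0.6]
width: 0.061
```

```bash
python3 -c "
from h import *
go(475.4,218.5,58)
im=vision.capture('side')[:,:,::-1]; crop(im,170,170,330,290,4.5,'pics/e3.png')
im=cv2.imread('pics/e1.png'); crop(im,385,295,450,355,10,'pics/e4.png')
"
```

```text
t 5.375 pos [475.8 215.4 104.2] F [-0.1 -0.5 -0.6] w 61.0 j [ 22. -10. 109.   0.  80.  22.]
shift tool [46.2  3.  -0.4] rot [-0.3  0.  -0.1] shift in final axes [46.2  3.1 -0.4]
```

View pics/e3.png

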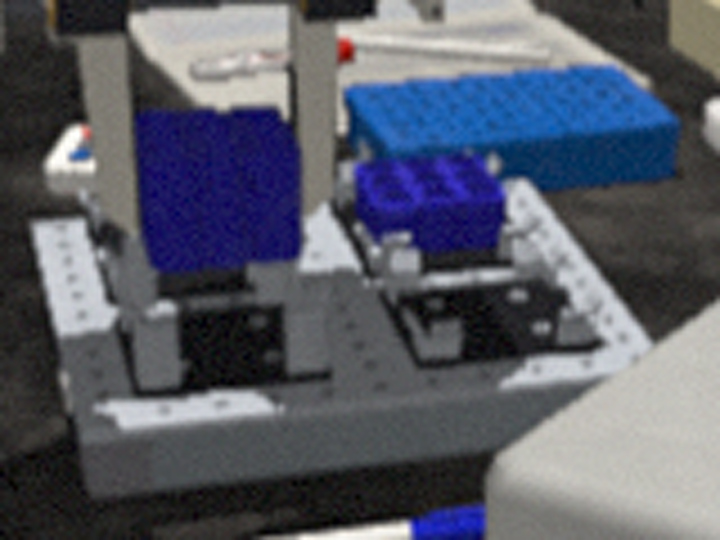

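View pics/e4.png

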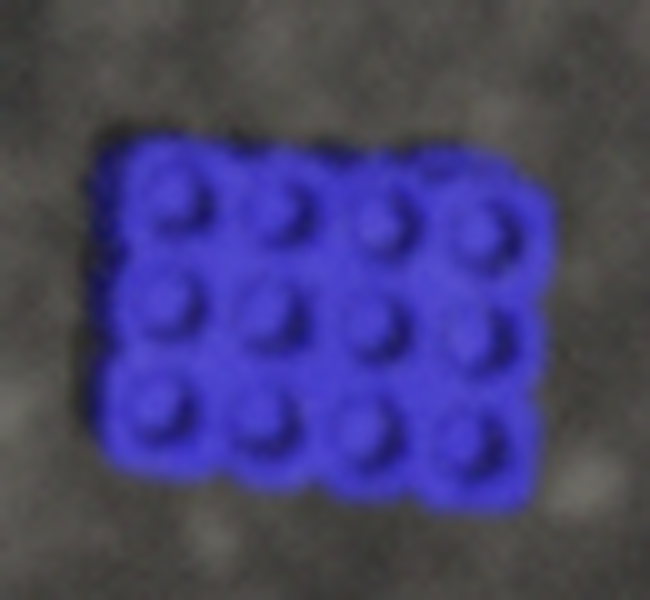

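{"op": "carry_out", "data": {
  "motion": [0, 6, 3, 0, -0.3, 0, 0, 0, 0, 0, 0, 0, 0, 0, 0, 8, 0, 0, 0, 0, 0, 0, 6, 0, 0, 0, 0, 0]
}}

```text
t: 5.92
position: [0.4769, 0.2195, 0.0856]
ee_rot: [40.6, 89.7, 40.1]
wrist_force: [1.1, -0.5, -0.7]
width: 0.0614
```

```bash
python3 -c "
from h import *
go(475.4,218.5,58)"
```

```text
t 5.925 pos [476.9 219.5  85.6] F [ 1.1 -0.5 -0.7] w 61.4 j [ 22.  -9. 110.   0.  78.  22.]
shift tool [27.6 -1.1 -1.6] rot [ 0.1  0.2 -0.2] shift in final axes [27.6 -1.  -1.5]
```

{"op": "carry_out", "data": {
  "motion": [0, 6, -1, -1.5, 0, 0, 0, 0, 6, 0, 0, 0, 0, 0, 0, 6, 0, 0, 0, 0, 0, 0, 0, 0, 0, 0, 0, 0]
}}

```text
t: 6.42
position: [0.475, 0.2183, 0.0654]
ee_rot: [45.2, 89.8, 44.8]
wrist_force: [-0.2, -0.9, -1.1]
width: 0.0614
```

```bash
python3 -c "
from h import *
go(475.4,218.5,58)"
```

```text
t 6.425 pos [475.  218.3  65.4] F [-0.2 -0.9 -1.1] w 61.4 j [ 22.  -8. 111.   0.  76.  22.]
shift tool [7.4 0.2 0.4] rot [ 0.1  0.2 -0.2] shift in final axes [7.4 0.2 0.4]
```

{"op": "carry_out", "data": {
  "motion": [0, 4, 0, 0, 0, 0, 0, 0, 2, 0, 0, 0, 0, 0, 0, 0, 0, 0, 0, 0, 0]
}}

```text
t: 6.8
position: [0.4752, 0.2183, 0.0593]
ee_rot: [43.5, 89.7, 43.1]
wrist_force: [-0.1, 0.3, -0.5]
width: 0.0615
```

```bash
python3 -c "
from h import *
go(475.4,218.5,58)"
```

```text
t 6.8 pos [475.2 218.3  59.3] F [-0.1  0.3 -0.5] w 61.5 j [ 22.  -8. 112.   0.  75.  22.]
shift tool [1.3 0.2 0.2] rot [ 0.1  0.2 -0.2] shift in final axes [1.3 0.2 0.2]
```

{"op": "carry_out", "data": {
  "motion": [0, 1, 0, 0, 0, 0, 0, 0, 1, 0, 0, 0, 0, 0, 0, 0.5, 0, 0, 0, 0, 0, 0, 0, 0, 0, 0, 0, 0]
}}

```text
t: 7.3
position: [0.4754, 0.2185, 0.0583]
ee_rot: [40.9, 89.7, 40.5]
wrist_force: [0.1, 0.5, -1.7]
width: 0.0611
```

{"op": "carry_out", "data": {
  "motion": [0, 2, 0, 0, 0, 0, 0, 0, 0, 0, 0, 0, 0, 0]
}}

```text
t: 7.55
position: [0.4757, 0.2188, 0.0582]
ee_rot: [40.7, 89.6, 40.3]
wrist_force: [0.1, 0.6, -0.7]
width: 0.0615
```

{"op": "carry_out", "data": {
  "motion": [0, 2, 0, 0, 0, 0, 0]
}}

```text
t: 7.68
position: [0.4759, 0.2189, 0.0579]
ee_rot: [41.0, 89.6, 40.6]
wrist_force: [-14.8, -4.9, 36.3]
width: 0.0613
```

```bash
python3 -c "
from h import *
go(475.4,218.5,58)
im=vision.capture('side')[:,:,::-1]; crop(im,170,170,330,290,4.5,'pics/e5.png')"
```

```text
t 7.675 pos [475.9 218.9  57.9] F [-14.8  -4.9  36.3] w 61.3 j [ 22.  -7. 112.   0.  75.  22.]
shift tool [-0.1 -0.4 -0.5] rot [ 0.1  0.3 -0.3] shift in final axes [-0.1 -0.4 -0.5]
```

View pics/e5.png

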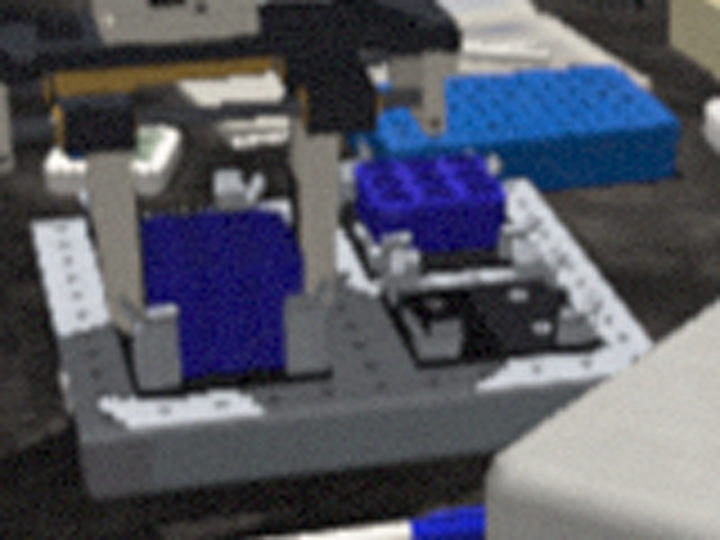

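Seated (force spiked at z=57.9; the block is between all four high guides, base on the plate around crop (235,370)). Release and rise.

{"op": "carry_out", "data": {
  "motion": [0, -0.5, 0, 0, 0, 0, 0, 100, 0, 0, 0, 0, 0, 0, 100, 0, 0, 0, 0, 0, 0, 100, 0, 0, 0, 0, 0, 0, 100, 0, 0, 0, 0, 0, 0]
}}

```text
t: 8.35
position: [0.4759, 0.2189, 0.0578]
ee_rot: [41.5, 89.6, 41.1]
wrist_force: [0.5, -0.0, 0.6]
width: 0.0921
```

{"op": "carry_out", "data": {
  "motion": [100, -25, 0, 0, 0, 0, 0, 100, -50, 0, 0, 0, 0, 0, 100, -30, 20, 30, 0, 0, 0, 100, 0, 40, 40, 0, 0, 0, 100, 0, 40, 40, 0, 0, 0]
}}

```text
t: 8.98
position: [0.5878, 0.3185, 0.1682]
ee_rot: [37.1, 89.5, 36.6]
wrist_force: [-1.1, -0.8, 1.3]
width: 0.0928
```

```bash
python3 -c "
from h import *
go(587.5,321.5,100)
im=vision.capture('top')[:,:,::-1]; cv2.imwrite('pics/f1.png',im);crop(im,200,220,460,380,3,'pics/f1c.png')
im=vision.capture('side')[:,:,::-1]; cv2.imwrite('pics/f2.png',im);crop(im,170,170,330,290,4.5,'pics/f2c.png')"
```

```text
t 8.975 pos [587.8 318.5 168.2] F [-1.1 -0.8  1.3] w 92.8 j [26.  7. 87.  0. 86. 27.]
shift tool [68.2  2.7 -0.9] rot [-0.   0.4 -0.3] shift in final axes [68.2  3.  -0.4]
```

View pics/f1c.png

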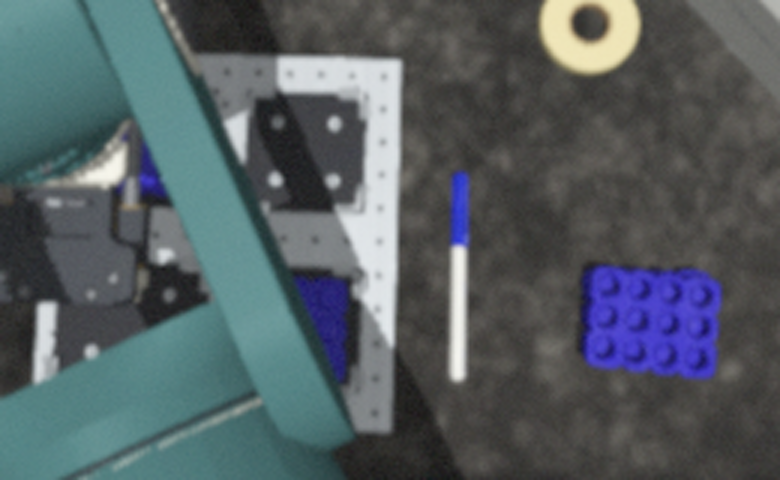

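View pics/f2c.png

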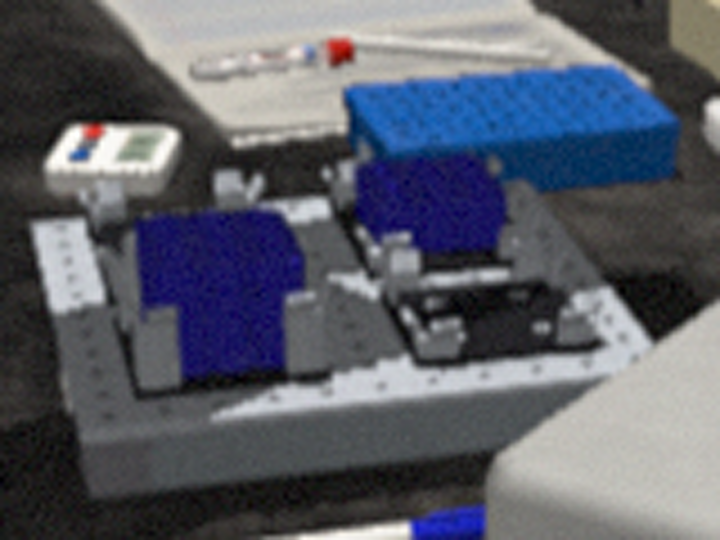

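```bash
python3 -c "
from h import *
f=(210+215/6-.4,235+198/6-.4)
print(tri(f,(170+335/3.5-.4,190+70/3.5-.4))*1000)
def b(x,y): return ray('top',[210+(x+.5)/6-.5,235+(y+.5)/6-.5],.072)[0]*1000
for p in [(158,135),(283,140),(150,262),(275,265),(215,198)]: print(b(*p).round(1))
"
```

```text
[587.82596549 321.63868329  70.60931103]
[607.  340.3  72. ]
[606.2 301.   72. ]
[567.1 340.8  72. ]
[567.  301.8  72. ]
[587.5 321.5  72. ]
```

{"op": "carry_out", "data": {
  "motion": [100, 40, 3, -1, 0, 0.4, 0, 100, 25, 0, 0, 0, 0, 0, 100, 0, 0, 0, 0, 0, 0]
}}

```text
t: 9.45
position: [0.5876, 0.3233, 0.0983]
ee_rot: [138.4, 89.7, 138.0]
wrist_force: [-0.8, -0.8, 1.0]
width: 0.0928
```

```bash
python3 -c "
from h import *
go(587.5,321.5,53)
im=vision.capture('side')[:,:,::-1]; crop(im,170,170,330,290,4.5,'pics/f3.png')"
```

```text
t 9.45 pos [587.6 323.3  98.3] F [-0.8 -0.8  1. ] w 92.8 j [27.  9. 91.  0. 80. 27.]
shift tool [45.3 -2.   0.1] rot [ 0.1 -0.2 -0.2] shift in final axes [45.3 -1.8 -0.1]
```

View pics/f3.png

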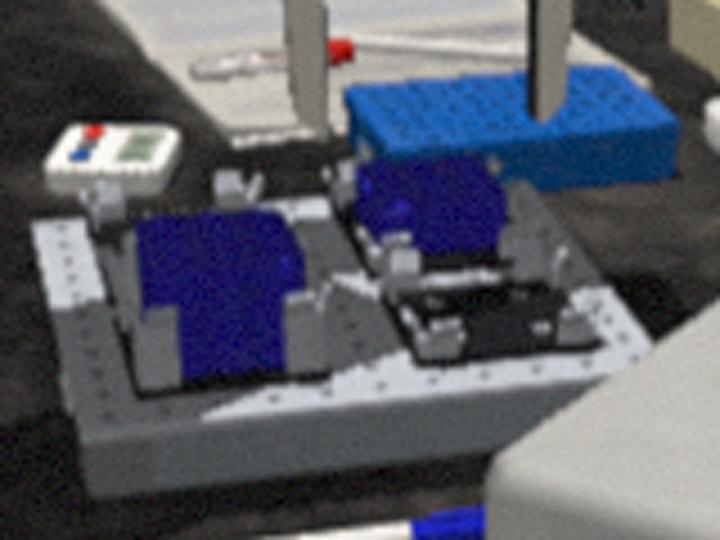

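{"op": "carry_out", "data": {
  "motion": [100, 25, -2, 0, 0, 0, 0, 100, 14, 0, 0, 0, 0, 0, 100, 6, 0, 0, 0, 0, 0, 0, 0, 0, 0, 0, 0, 0, 0, 0, 0, 0, 0, 0, 0]
}}

```text
t: 10.12
position: [0.59, 0.3224, 0.0603]
ee_rot: [61.3, 89.5, 60.8]
wrist_force: [0.0, -1.6, -0.1]
width: 0.0777
```

{"op": "carry_out", "data": {
  "motion": [0, 0, 0, 0, 0, 0, 0, 0, 0, 0, 0, 0, 0, 0]
}}

```text
t: 10.38
position: [0.5903, 0.3225, 0.0613]
ee_rot: [57.7, 89.4, 57.2]
wrist_force: [-0.6, -0.1, -0.0]
width: 0.0609
```

```bash
python3 -c "
from h import *
go(587,217.5,100)"
```

```text
t 10.375 pos [590.3 322.5  61.3] F [-0.6 -0.1 -0. ] w 60.9 j [26. 11. 93.  0. 76. 27.]
shift tool [ -39.6 -104.7   -2.2] rot [ 0.   0.3 -0.5] shift in final axes [ -38.7 -105.1   -2.4]
```

{"op": "carry_out", "data": {
  "motion": [0, -12, 0, 0, 0, 0, 0, 0, -25, 0, 0, 0, 0, 0, 0, -15, -10, -1, 0, 0.3, -0.5, 0, 0, -30, -1, 0, 0, 0, 0, 0, -30, 0, 0, 0, 0]
}}

```text
t: 11.0
position: [0.5873, 0.2509, 0.1177]
ee_rot: [-70.3, 89.9, -70.6]
wrist_force: [0.2, -0.4, -1.2]
width: 0.0611
```

{"op": "carry_out", "data": {
  "motion": [0, 0, -22, 0, 0, 0, 0, 0, 0, 0, 0, 0, 0, 0, 0, 0, 0, 0, 0, 0, 0]
}}

```text
t: 11.38
position: [0.5873, 0.2261, 0.1188]
ee_rot: [-55.8, 89.9, -56.2]
wrist_force: [0.5, 0.7, -0.4]
width: 0.0612
```

```bash
python3 -c "
from h import *
go(587,217.5,80)
im=vision.capture('side')[:,:,::-1]; crop(im,170,150,350,285,4.4,'pics/f4.png')"
```

```text
t 11.375 pos [587.3 226.1 118.8] F [ 0.5  0.7 -0.4] w 61.2 j [19.  4. 95. -0. 81. 19.]
shift tool [38.8 -8.5 -0.3] rot [0.1 0.1 0.1] shift in final axes [38.8 -8.6 -0.2]
```

View pics/f4.png

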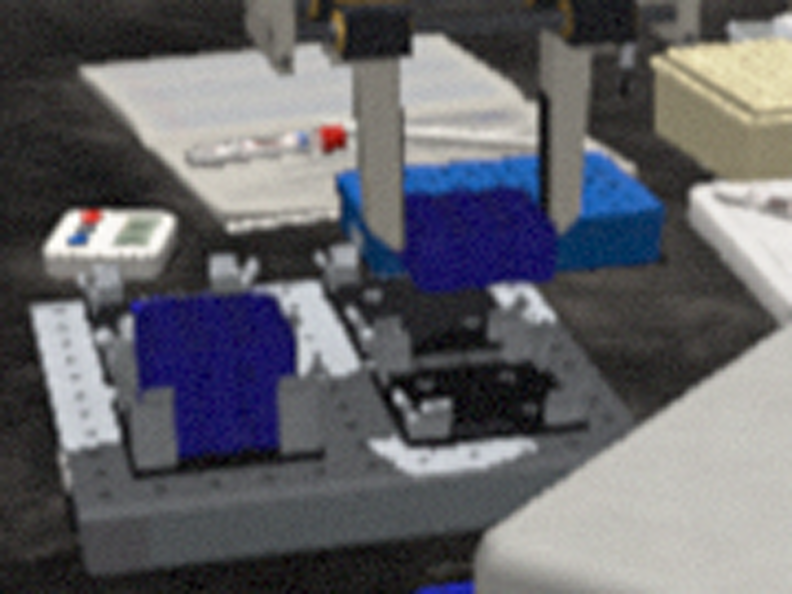

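{"op": "carry_out", "data": {
  "motion": [0, 20, -7.5, 0, 0, 0, 0, 0, 12, 0, 0, 0, 0, 0, 0, 0, 0, 0, 0, 0, 0]
}}

```text
t: 11.8
position: [0.5865, 0.219, 0.083]
ee_rot: [-115.3, 89.9, -115.6]
wrist_force: [0.6, -0.4, -0.7]
width: 0.0613
```

```bash
python3 -c "
from h import *
go(587,218.5,61.3)"
```

```text
t 11.8 pos [586.5 219.   83. ] F [ 0.6 -0.4 -0.7] w 61.3 j [18.  5. 98. -0. 78. 19.]
shift tool [21.7 -0.5  0.5] rot [ 0.1 -0.1  0.1] shift in final axes [21.7 -0.5  0.5]
```

{"op": "carry_out", "data": {
  "motion": [0, 7, -0.5, 0.5, 0, 0, 0, 0, 6, 0, 0, 0, 0, 0, 0, 4, 0, 0, 0, 0, 0, 0, 0, 0, 0, 0, 0, 0]
}}

```text
t: 12.3
position: [0.5872, 0.2189, 0.065]
ee_rot: [-113.6, 89.9, -113.9]
wrist_force: [-0.0, 0.3, -1.4]
width: 0.0612
```

```bash
python3 -c "
from h import *
go(587,218.5,61.3)"
```

```text
t 12.3 pos [587.2 218.9  65. ] F [-0.   0.3 -1.4] w 61.2 j [18.  5. 98. -0. 76. 19.]
shift tool [ 3.7 -0.4 -0.2] rot [ 0.2 -0.   0.1] shift in final axes [ 3.7 -0.4 -0.2]
```

{"op": "carry_out", "data": {
  "motion": [0, 2.5, 0, 0, 0, 0, 0, 0, 1.5, 0, 0, 0, 0, 0, 0, 0, 0, 0, 0, 0, 0]
}}

```text
t: 12.68
position: [0.5875, 0.219, 0.0615]
ee_rot: [-85.4, 89.9, -85.7]
wrist_force: [-0.5, 0.3, 1.0]
width: 0.0609
```

{"op": "carry_out", "data": {
  "motion": [0, 1, 0, 0, 0, 0, 0]
}}

```text
t: 12.8
position: [0.5876, 0.2189, 0.0612]
ee_rot: [-76.8, 89.9, -77.1]
wrist_force: [-7.7, -2.8, 12.1]
width: 0.0611
```

{"op": "carry_out", "data": {
  "motion": [0, 0, 0, 0, 0, 0, 0, 100, 0, 0, 0, 0, 0, 0, 100, 0, 0, 0, 0, 0, 0, 100, 0, 0, 0, 0, 0, 0, 100, -20, 0, 0, 0, 0, 0]
}}

```text
t: 13.42
position: [0.5869, 0.2188, 0.0806]
ee_rot: [-126.7, 89.8, -127.1]
wrist_force: [0.1, 0.0, 0.0]
width: 0.0919
```

{"op": "carry_out", "data": {
  "motion": [100, -50, 0, 0, 0, 0, 0, 100, -30, -45, -20, 0, 0, 0, 100, 0, -55, -25, 0, 0, 0, 100, 0, -55, -25, 0, 0, 0, 100, 0, -40, -20, 0, 0, 0]
}}

```text
t: 14.05
position: [0.4952, 0.0217, 0.1724]
ee_rot: [-16.2, 89.6, -16.3]
wrist_force: [-0.4, 1.1, -0.5]
width: 0.0931
```

```bash
python3 -c "
from h import *
def b(x,y): return ray('top',[385+(x+.5)/10-.5,295+(y+.5)/10-.5],.049)[0]*1000
w=[b(*p) for p in [(175,203),(485,235),(160,408),(470,445)]]
for q in w: print(q.round(1))
print(np.mean(w,0), [np.degrees(np.arctan2(d[0],-d[1])) for d in (w[0]*-1+w[1],w[3]-w[2])],[np.degrees(np.arctan2(d[1],d[0])) for d in (w[0]-w[2],w[1]-w[3])])
go(488,-5,100)
im=vision.capture('top')[:,:,::-1]; cv2.imwrite('pics/g1.png',im);crop(im,200,220,460,380,3,'pics/g1c.png')
im=vision.capture('side')[:,:,::-1]; cv2.imwrite('pics/g2.png',im);crop(im,170,170,330,350,3.3,'pics/g2c.png')"
```

```text
[506.3  24.3  49. ]
[501.6 -34.2  49. ]
[468.2  27.4  49. ]
[462.7 -30.8  49. ]
[484.69906957  -3.32528185  49.        ] [np.float64(-4.5833494845901095), np.float64(-5.432412268403866)] [np.float64(-4.587083945244563), np.float64(-5.086555954615313)]
t 14.05 pos [495.2  21.7 172.4] F [-0.4  1.1 -0.5] w 93.1 j [ -0. -16. 108.  -0.  87.  -0.]
shift tool [ 72.4 -26.6  -7.6] rot [0.4 0.4 0.1] shift in final axes [ 72.4 -26.8  -7. ]
```

View pics/g1c.png

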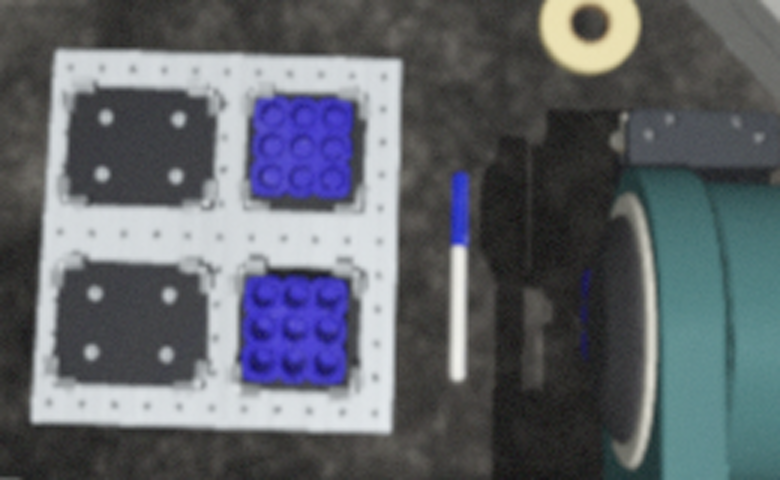

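View pics/g2c.png

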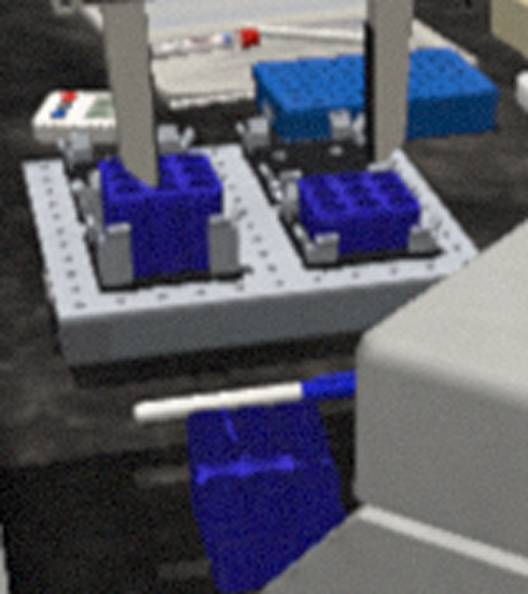

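{"op": "carry_out", "data": {
  "motion": [100, 40, -26, -9, -2, 0.4, 0, 100, 35, 0, -1, -2, 0, 0, 100, 0, 0, 0, 0, 0, 0]
}}

```text
t: 14.52
position: [0.4864, -0.0061, 0.1007]
ee_rot: [-28.1, 89.7, -24.3]
wrist_force: [0.8, 0.6, 0.2]
width: 0.0927
```

```bash
python3 -c "
from h import *
go(485,-3.3,29,yaw=-5)
im=cv2.imread('pics/g1.png')
gb=cv2.cvtColor(cv2.resize(im,None,fx=6,fy=6,interpolation=cv2.INTER_CUBIC),cv2.COLOR_BGR2GRAY)
w=[]
for u,v in[(106,118),(178,120),(102,174),(176,176)]:
    x=(200+u//3)*6;y=(220+v//3)*6
    s=np.clip(gb[y-20:y+21,x-20:x+21].astype(float)-110,0,None);yy,xx=np.mgrid[-20:21,-20:21]
    w.append(ray('top',[(x+(s*xx).sum()/s.sum()+.5)/6-.5,(y+(s*yy).sum()/s.sum()+.5)/6-.5],.05)[0]*1000)
print(np.mean(w,0),np.array(w).round(1))
im=vision.capture('side')[:,:,::-1]; crop(im,170,170,330,350,3.3,'pics/g3.png')"
```

```text
t 14.525 pos [486.4  -6.1 100.7] F [0.8 0.6 0.2] w 92.7 j [ -4. -15. 114.  -0.  80.  -7.]
shift tool [71.7  3.1 -1.6] rot [8.8 0.3 0.1] shift in final axes [71.7  2.6 -1.6]
[587.89202942 323.0458718   50.        ] [[606.4 346.3  50. ]
 [606.  299.4  50. ]
 [569.9 346.9  50. ]
 [569.4 299.6  50. ]]
```

View pics/g3.png

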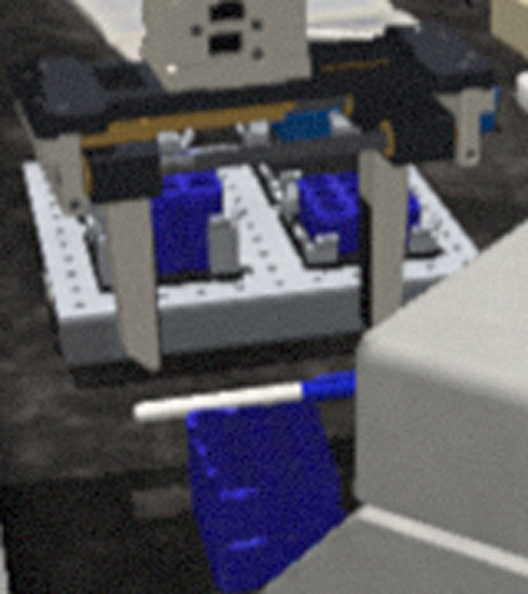

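{"op": "carry_out", "data": {
  "motion": [100, 18, 3, -1, 8.8, 0.3, 0, 100, 23, 0, 0, 0, 0, 0, 100, 20, 0, 0, 0, 0, 0, 100, 0, 0, 0, 0, 0, 0]
}}

```text
t: 15.08
position: [0.4907, -0.0017, 0.048]
ee_rot: [-9.0, 89.3, -14.3]
wrist_force: [-0.4, -0.3, -0.9]
width: 0.0928
```

```bash
python3 -c "
from h import *
go(485,-3.3,29,yaw=-5)"
```

```text
t 15.075 pos [490.7  -1.7  48. ] F [-0.4 -0.3 -0.9] w 92.8 j [ -3. -12. 116.  -0.  75.   2.]
shift tool [19.  -2.1 -5.8] rot [-0.3  0.6  0.1] shift in final axes [19.  -2.1 -5.6]
```

{"op": "carry_out", "data": {
  "motion": [100, 6, -2, -5.5, 0, 0.6, 0, 100, 6, 0, 0, 0, 0, 0, 100, 4, 0, 0, 0, 0, 0, 100, 0, 0, 0, 0, 0, 0]
}}

```text
t: 15.58
position: [0.4859, -0.0033, 0.0334]
ee_rot: [-33.3, 89.8, -38.6]
wrist_force: [0.2, 0.3, -0.5]
width: 0.0932
```

```bash
python3 -c "
from h import *
go(485,-3.3,29,yaw=-5)"
```

```text
t 15.575 pos [485.9  -3.3  33.4] F [ 0.2  0.3 -0.5] w 93.2 j [ -3. -11. 117.  -0.  73.   2.]
shift tool [ 4.4 -0.1 -0.9] rot [-0.3  0.2  0.1] shift in final axes [ 4.4 -0.1 -0.9]
```

{"op": "carry_out", "data": {
  "motion": [100, 4, 0, -1, 0, 0.2, 0, 100, 0, 0, 0, 0, 0, 0, 0, 0, 0, 0, 0, 0, 0, 0, 0, 0, 0, 0, 0, 0, 0, 0, 0, 0, 0, 0, 0]
}}

```text
t: 16.2
position: [0.4851, -0.0032, 0.0295]
ee_rot: [-107.8, 89.9, -113.1]
wrist_force: [-0.1, 0.3, -0.5]
width: 0.0677
```

{"op": "carry_out", "data": {
  "motion": [0, 0, 0, 0, 0, 0, 0]
}}

```text
t: 16.32
position: [0.4851, -0.0032, 0.0295]
ee_rot: [-108.8, 89.9, -114.1]
wrist_force: [0.5, -0.0, -0.8]
width: 0.0614
```

```bash
python3 -c "
from h import *
go(476.2,324.3,130)"
```

```text
t 16.325 pos [485.1  -3.2  29.5] F [ 0.5 -0.  -0.8] w 61.4 j [ -3. -11. 118.  -0.  73.   2.]
shift tool [-101.   325.1  -39.3] rot [-4.8 -0.   0.1] shift in final axes [-100.5  327.4  -11.7]
```

{"op": "carry_out", "data": {
  "motion": [0, -10, 0, 0, 0, 0, 0, 0, -35, 0, 0, 0, 0, 0, 0, -55, 0, 0, -2.4, 0, 0, 0, -8, 40, -4, -2.4, 0, 0, 0, 0, 50, -4, 0, 0, 0]
}}

```text
t: 16.95
position: [0.4796, 0.0871, 0.1439]
ee_rot: [-59.6, 89.9, -60.2]
wrist_force: [0.6, -0.8, -0.7]
width: 0.0612
```

```bash
python3 -c "
from h import *
go(476.2,324.3,130)
im=vision.capture('top')[:,:,::-1]; cv2.imwrite('pics/i1.png',im);crop(im,200,220,460,380,3,'pics/i1c.png')
im=vision.capture('side')[:,:,::-1]; cv2.imwrite('pics/i2.png',im);crop(im,150,130,350,350,2.7,'pics/i2c.png')"
```

```text
t 16.95 pos [479.6  87.1 143.9] F [ 0.6 -0.8 -0.7] w 61.2 j [  7. -16. 111.  -0.  85.   8.]
shift tool [ 13.6 237.2  -6. ] rot [-0.1  0.   0.1] shift in final axes [ 13.9 237.2  -5.4]
```

View pics/i1c.png

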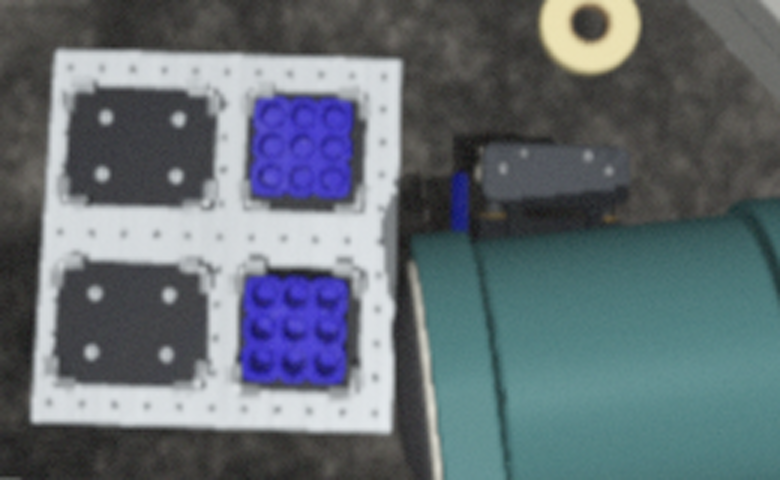

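View pics/i2c.png

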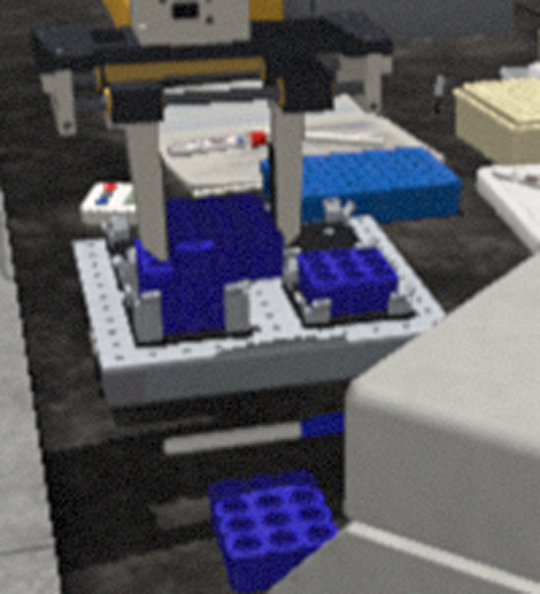

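{"op": "carry_out", "data": {
  "motion": [0, 0, 52, -2, 0, 0, 0, 0, 0, 52, -2, 0, 0, 0, 0, 0, 52, -1, 0, 0, 0, 0, 0, 50, 0, 0, 0, 0, 0, 0, 22, 0, 0, 0, 0]
}}

```text
t: 17.68
position: [0.4762, 0.3224, 0.1467]
ee_rot: [-5.4, 89.8, -5.9]
wrist_force: [-0.2, -0.1, -0.7]
width: 0.0614
```

{"op": "carry_out", "data": {
  "motion": [0, 25, 8, 0, 0, 0, 0, 0, 25, 0, 0, 0, 0, 0, 0, 0, 0, 0, 0, 0, 0]
}}

```text
t: 18.05
position: [0.4771, 0.3306, 0.0967]
ee_rot: [-10.9, 89.8, -11.4]
wrist_force: [-0.4, -0.4, -0.7]
width: 0.0613
```

```bash
python3 -c "
from h import *
go(476.2,324.3,73)"
```

```text
t 18.05 pos [477.1 330.6  96.7] F [-0.4 -0.4 -0.7] w 61.3 j [ 32.  -2. 103.  -0.  79.  33.]
shift tool [23.7 -6.3 -1. ] rot [0.  0.2 0. ] shift in final axes [23.7 -6.3 -0.9]
```

{"op": "carry_out", "data": {
  "motion": [0, 10, -6.5, -1, 0, 0.2, 0, 0, 10, 0, 0, 0, 0, 0, 0, 0, 0, 0, 0, 0, 0]
}}

```text
t: 18.42
position: [0.4772, 0.3228, 0.0779]
ee_rot: [9.7, 89.9, 9.2]
wrist_force: [0.6, -1.0, -0.7]
width: 0.0611
```

```bash
python3 -c "
from h import *
go(476.2,324.3,53.5)
im=vision.capture('top')[:,:,::-1]; cv2.imwrite('pics/j1.png',im);crop(im,200,220,460,380,3,'pics/j1c.png')
im=vision.capture('side')[:,:,::-1]; cv2.imwrite('pics/j2.png',im);crop(im,170,170,330,290,4.5,'pics/j2c.png')"
```

```text
t 18.425 pos [477.2 322.8  77.9] F [ 0.6 -1.  -0.7] w 61.1 j [ 32.  -1. 104.  -0.  77.  32.]
shift tool [24.4  1.5 -1. ] rot [-0.   0.1 -0. ] shift in final axes [24.4  1.5 -1. ]
```

View pics/j2c.png

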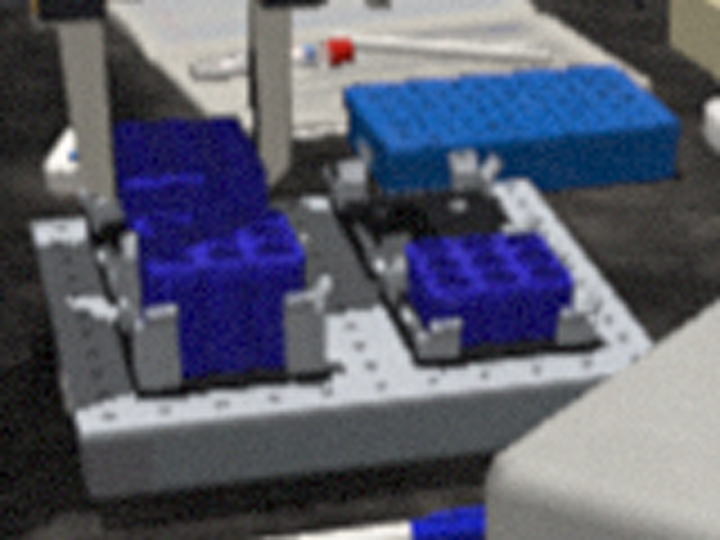

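View pics/j1c.png

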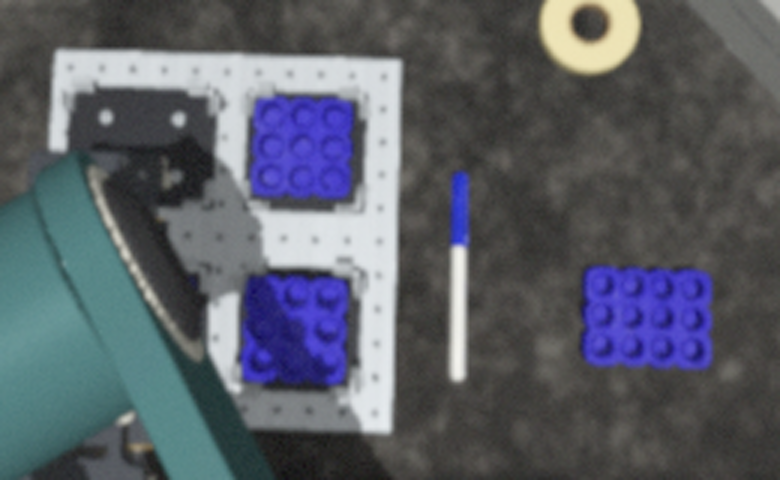

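{"op": "carry_out", "data": {
  "motion": [0, 9, 1.5, -1, 0, 0, 0, 0, 8, 0, 0, 0, 0, 0, 0, 4, 0, 0, 0, 0, 0, 0, 0, 0, 0, 0, 0, 0]
}}

```text
t: 19.02
position: [0.4765, 0.3251, 0.0565]
ee_rot: [18.6, 89.8, 18.1]
wrist_force: [-0.0, -0.8, -0.6]
width: 0.0612
```

```bash
python3 -c "
from h import *
go(476.2,324.3,53.5)
w=[]
im=cv2.imread('pics/j1.png');crop(im,385,300,450,350,12,'pics/j3.png')"
```

```text
t 19.025 pos [476.5 325.1  56.5] F [-0.  -0.8 -0.6] w 61.2 j [ 32.  -0. 105.  -0.  75.  32.]
shift tool [ 3.  -0.8 -0.3] rot [-0.   0.2 -0.1] shift in final axes [ 3.  -0.8 -0.3]
```

View pics/j3.png

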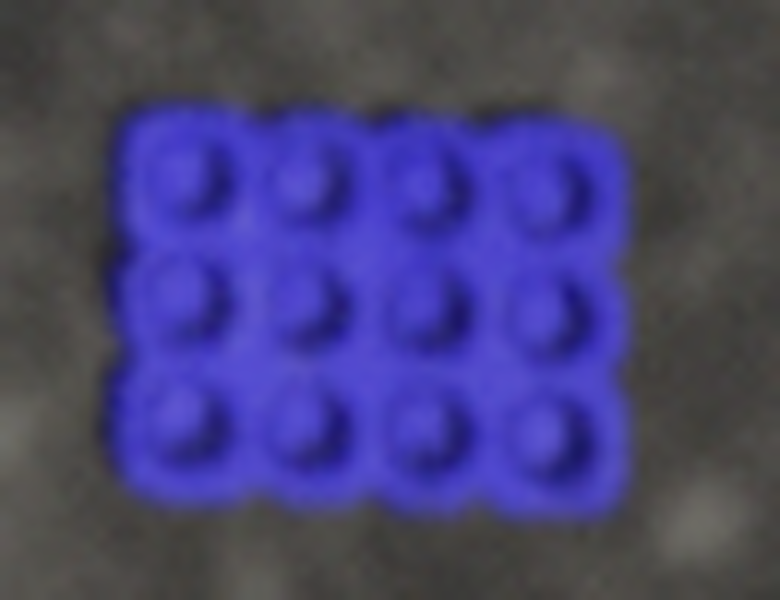

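{"op": "carry_out", "data": {
  "motion": [0, 2.5, -0.5, 0, 0, 0.2, 0, 0, 1, 0, 0, 0, 0, 0, 0, 0, 0, 0, 0, 0, 0]
}}

```text
t: 19.4
position: [0.4767, 0.3247, 0.0537]
ee_rot: [90.4, 89.9, 89.9]
wrist_force: [-0.5, 0.7, -0.8]
width: 0.0613
```

{"op": "carry_out", "data": {
  "motion": [0, 1, 0, 0, 0, 0, 0]
}}

```text
t: 19.52
position: [0.4768, 0.3247, 0.0535]
ee_rot: [85.2, 89.9, 84.7]
wrist_force: [-7.3, -4.5, 15.7]
width: 0.0613
```

```bash
python3 -c "
from h import *
go(476.2,324.3,53.5)
def b(x,y): return ray('top',[385+(x+.5)/12-.5,300+(y+.5)/12-.5],.025)[0]*1000
w=[b(*p) for p in [(187,180),(550,195),(185,427),(548,440)]]
print(np.mean(w,0),np.array(w).round(1))
"
```

```text
t 19.525 pos [476.8 324.7  53.5] F [-7.3 -4.5 15.7] w 61.3 j [ 32.  -0. 105.   0.  75.  32.]
shift tool [-0.  -0.4 -0.6] rot [-0.   0.  -0.1] shift in final axes [-0.  -0.4 -0.6]
[486.67259631  -5.02131395  25.        ] [[506.8  24.   25. ]
 [505.6 -34.7  25. ]
 [467.5  24.5  25. ]
 [466.8 -33.8  25. ]]
```

{"op": "carry_out", "data": {
  "motion": [0, 0, 0, 0, 0, 0, 0, 100, 0, 0, 0, 0, 0, 0, 100, 0, 0, 0, 0, 0, 0, 100, 0, 0, 0, 0, 0, 0, 100, -20, 0, 0, 0, 0, 0]
}}

```text
t: 20.15
position: [0.4762, 0.3243, 0.0729]
ee_rot: [166.4, 89.9, 165.9]
wrist_force: [0.2, 0.0, 0.3]
width: 0.092
```

{"op": "carry_out", "data": {
  "motion": [100, -55, 0, 0, 0, 0, 0, 100, -30, -45, 0, 0, 0, 0, 100, 0, -58, 0, 0, 0, 0, 100, 0, -58, 2, 0, 0, 0, 100, 0, -58, 2, 0, 0, 0]
}}

```text
t: 20.78
position: [0.4791, 0.1027, 0.1697]
ee_rot: [22.9, 89.6, 22.8]
wrist_force: [0.5, -0.2, -0.3]
width: 0.0931
```

{"op": "carry_out", "data": {
  "motion": [100, 0, -58, 3, 0, 0, 0, 100, 0, -50, 3, 0, 0, 0, 100, 20, 0, 0, 0, 0, 0, 100, 20, 0, 0, 0, 0, 0, 100, 0, 0, 0, 0, 0, 0]
}}

```text
t: 21.4
position: [0.4851, -0.0106, 0.1339]
ee_rot: [10.8, 89.2, 10.4]
wrist_force: [0.3, 0.5, 0.2]
width: 0.0929
```

```bash
python3 -c "
from h import *
go(486.7,-5,6,yaw=-1)
im=vision.capture('top')[:,:,::-1]; cv2.imwrite('pics/k1.png',im);crop(im,200,220,460,380,3,'pics/k1c.png')
im=vision.capture('side')[:,:,::-1]; cv2.imwrite('pics/k2.png',im);crop(im,160,160,340,360,3,'pics/k2c.png')"
```

```text
t 21.4 pos [485.1 -10.6 133.9] F [0.3 0.5 0.2] w 92.9 j [ -4. -16. 112.   0.  84.  -4.]
shift tool [ 1.279e+02  5.200e+00 -1.000e-01] rot [ 0.6  0.8 -0.1] shift in final axes [127.9   5.6   1.5]
```

View pics/k1c.png

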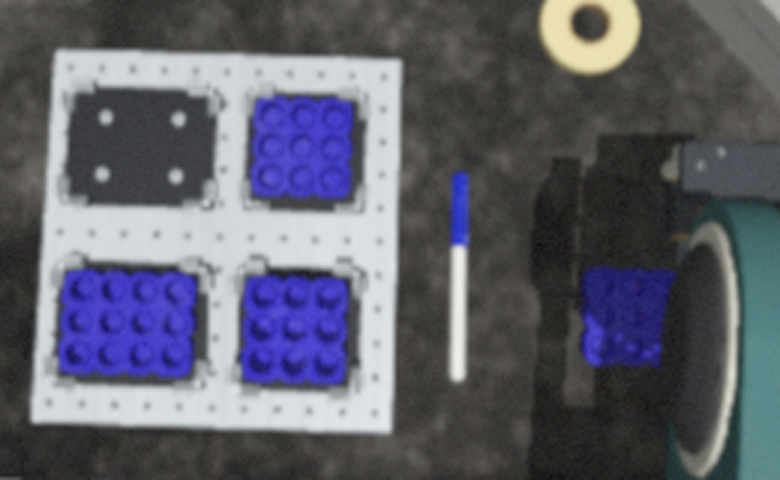

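View pics/k2c.png

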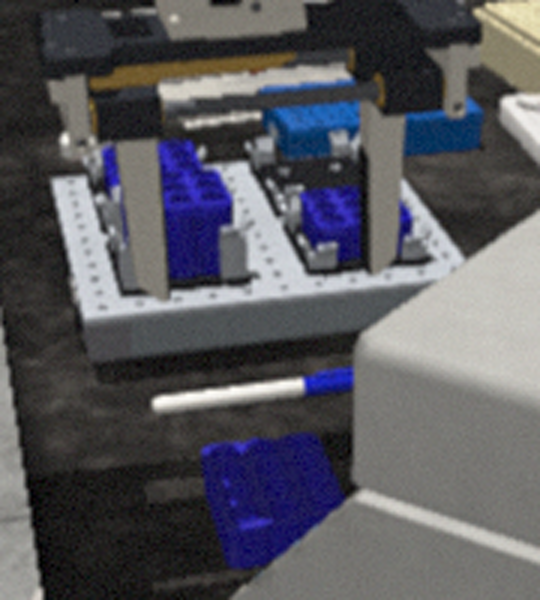

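{"op": "carry_out", "data": {
  "motion": [100, 30, 5, 0, 0.6, 0.8, 0, 100, 35, 0, 0, 0, 0, 0, 100, 25, 0, 0, 0, 0, 0, 100, 10, 0, 0, 0, 0, 0, 100, 0, 0, 0, 0, 0, 0]
}}

```text
t: 22.12
position: [0.4887, -0.0016, 0.037]
ee_rot: [22.1, 89.6, 21.4]
wrist_force: [-0.6, 0.4, 0.8]
width: 0.0928
```

```bash
python3 -c "
from h import *
go(486.7,-5,6,yaw=-1)"
```

```text
t 22.125 pos [488.7  -1.6  37. ] F [-0.6  0.4  0.8] w 92.8 j [ -3. -11. 117.   0.  74.  -3.]
shift tool [31.  -3.5 -2.2] rot [ 0.4  0.3 -0.1] shift in final axes [31.  -3.4 -2. ]
```

{"op": "carry_out", "data": {
  "motion": [100, 12, -3.5, -2, 0.4, 0.3, 0, 100, 10, 0, 0, 0, 0, 0, 100, 5, 0, 0, 0, 0, 0, 100, 0, 0, 0, 0, 0, 0]
}}

```text
t: 22.62
position: [0.4878, -0.0052, 0.0103]
ee_rot: [37.4, 89.8, 36.4]
wrist_force: [-0.9, -0.1, 0.6]
width: 0.0929
```

```bash
python3 -c "
from h import *
go(486.7,-5,6,yaw=-1)"
```

```text
t 22.625 pos [487.8  -5.2  10.3] F [-0.9 -0.1  0.6] w 92.9 j [ -4.  -9. 118.   0.  71.  -3.]
shift tool [ 4.3  0.2 -1.1] rot [-0.   0.2 -0.1] shift in final axes [ 4.3  0.2 -1.1]
```

{"op": "carry_out", "data": {
  "motion": [100, 4, 0, -1, 0, 0, 0, 100, 0, 0, 0, 0, 0, 0, 0, 0, 0, 0, 0, 0, 0, 0, 0, 0, 0, 0, 0, 0, 0, 0, 0, 0, 0, 0, 0]
}}

```text
t: 23.25
position: [0.4871, -0.0052, 0.0068]
ee_rot: [29.0, 89.7, 28.0]
wrist_force: [0.3, -0.3, 0.2]
width: 0.0679
```

{"op": "carry_out", "data": {
  "motion": [0, 0, 0, 0, 0, 0, 0]
}}

```text
t: 23.38
position: [0.4872, -0.0052, 0.0068]
ee_rot: [28.2, 89.7, 27.2]
wrist_force: [0.3, -0.3, -0.3]
width: 0.061
```

```bash
python3 -c "
from h import *
go(587.9,323,140)"
```

```text
t 23.375 pos [487.2  -5.2   6.8] F [ 0.3 -0.3 -0.3] w 61.0 j [ -4.  -9. 118.   0.  70.  -3.]
shift tool [-132.   330.2   95.3] rot [-0.5  0.2 -0.1] shift in final axes [-133.2  329.    97.9]
```

{"op": "carry_out", "data": {
  "motion": [0, -15, 0, 0, 0, 0, 0, 0, -50, 0, 0, 0, 0, 0, 0, -55, 0, 0, -0.5, 0.2, 0, 0, -15, 45, 14, 0, 0, 0, 0, 0, 50, 16, 0, 0, 0]
}}

```text
t: 24.0
position: [0.5177, 0.0892, 0.1515]
ee_rot: [37.7, 89.7, 36.9]
wrist_force: [1.2, -0.3, -0.7]
width: 0.0613
```

{"op": "carry_out", "data": {
  "motion": [0, 0, 50, 16, 0, 0, 0, 0, 0, 50, 16, 0, 0, 0, 0, 0, 50, 16, 0, 0, 0, 0, 0, 45, 13, 0, 0, 0, 0, 0, 25, 7, 0, 0, 0]
}}

```text
t: 24.62
position: [0.5907, 0.3175, 0.1597]
ee_rot: [25.8, 89.4, 25.1]
wrist_force: [-0.1, -1.1, -0.5]
width: 0.0613
```

```bash
python3 -c "
from h import *
go(587.9,323,100)"
```

```text
t 24.625 pos [590.7 317.5 159.7] F [-0.1 -1.1 -0.5] w 61.3 j [26.  7. 88. -0. 85. 27.]
shift tool [59.7  5.2 -3.5] rot [-0.2  0.5 -0.3] shift in final axes [59.7  5.5 -2.9]
```

{"op": "carry_out", "data": {
  "motion": [0, 35, 2, -3, 0, 0.5, -0.3, 0, 30, 0, 0, 0, 0, 0, 0, 10, 0, 0, 0, 0, 0, 0, 0, 0, 0, 0, 0, 0]
}}

```text
t: 25.12
position: [0.5889, 0.3225, 0.0874]
ee_rot: [11.5, 89.8, 10.9]
wrist_force: [-0.4, -0.1, -0.1]
width: 0.0615
```

```bash
python3 -c "
from h import *
go(587.9,323,78)
im=vision.capture('side')[:,:,::-1]; cv2.imwrite('pics/l2.png',im);crop(im,170,170,330,290,4.5,'pics/l2c.png')"
```

```text
t 25.125 pos [588.9 322.5  87.4] F [-0.4 -0.1 -0.1] w 61.5 j [27. 10. 92. -0. 79. 27.]
shift tool [ 9.4  0.5 -1. ] rot [-0.1  0.2 -0. ] shift in final axes [ 9.4  0.5 -1. ]
```

View pics/l2c.png

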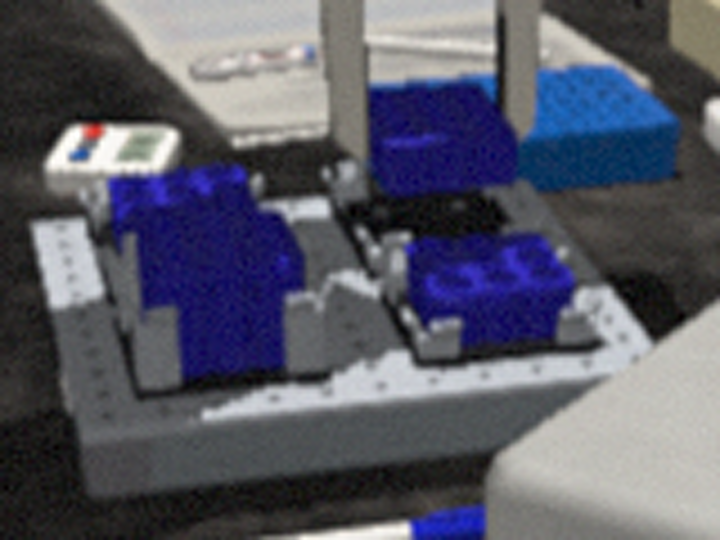

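{"op": "carry_out", "data": {
  "motion": [0, 8, 0.5, -1, 0, 0.2, 0, 0, 8, 0, 0, 0, 0, 0, 0, 5, 0, 0, 0, 0, 0, 0, 0, 0, 0, 0, 0, 0]
}}

```text
t: 25.68
position: [0.589, 0.3232, 0.0683]
ee_rot: [41.8, 89.8, 41.2]
wrist_force: [1.2, 0.1, -1.3]
width: 0.0611
```

```bash
python3 -c "
from h import *
go(587.9,323,54.8)"
```

```text
t 25.675 pos [589.  323.2  68.3] F [ 1.2  0.1 -1.3] w 61.1 j [27. 11. 92.  0. 77. 27.]
shift tool [13.5 -0.3 -1.1] rot [-0.1  0.2 -0.1] shift in final axes [13.5 -0.3 -1.1]
```

{"op": "carry_out", "data": {
  "motion": [0, 6, 0, -1, 0, 0.2, 0, 0, 4, 0, 0, 0, 0, 0, 0, 2, 0, 0, 0, 0, 0, 0, 0, 0, 0, 0, 0, 0]
}}

```text
t: 26.18
position: [0.588, 0.3233, 0.0555]
ee_rot: [112.6, 89.9, 112.0]
wrist_force: [-0.1, -0.3, -0.8]
width: 0.0612
```

```bash
python3 -c "
from h import *
go(587.9,323,54.8)"
```

```text
t 26.175 pos [588.  323.3  55.5] F [-0.1 -0.3 -0.8] w 61.2 j [27. 11. 93.  0. 76. 27.]
shift tool [ 0.7 -0.3 -0.1] rot [-0.1 -0.1 -0.1] shift in final axes [ 0.7 -0.3 -0.1]
```

{"op": "carry_out", "data": {
  "motion": [0, 1.5, 0, 0, 0, 0, 0]
}}

```text
t: 26.3
position: [0.5881, 0.3234, 0.0549]
ee_rot: [100.8, 89.8, 100.2]
wrist_force: [-8.1, -3.6, 15.0]
width: 0.0612
```

{"op": "carry_out", "data": {
  "motion": [0, 1, 0, 0, 0, 0, 0]
}}

```text
t: 26.42
position: [0.5883, 0.3235, 0.0549]
ee_rot: [87.2, 89.8, 86.6]
wrist_force: [-3.4, -1.6, 8.1]
width: 0.0613
```

Contact at 54.9 (predicted seat 54.8). Release, rise, and move clear for a final look.

{"op": "carry_out", "data": {
  "motion": [0, 0, 0, 0, 0, 0, 0, 100, 0, 0, 0, 0, 0, 0, 100, 0, 0, 0, 0, 0, 0, 100, 0, 0, 0, 0, 0, 0, 100, -20, 0, 0, 0, 0, 0]
}}

```text
t: 27.05
position: [0.5877, 0.3232, 0.0744]
ee_rot: [129.5, 89.8, 128.9]
wrist_force: [-0.6, 1.2, 1.0]
width: 0.0922
```

{"op": "carry_out", "data": {
  "motion": [100, -50, 0, 0, 0, 0, 0, 100, -55, -20, 0, 0, 0, 0, 100, 0, -58, -10, 0, 0, 0, 100, 0, -58, -20, 0, 0, 0, 100, 0, -58, -20, 0, 0, 0]
}}

```text
t: 27.68
position: [0.5359, 0.1277, 0.1912]
ee_rot: [34.5, 89.6, 34.2]
wrist_force: [0.5, -0.4, 0.5]
width: 0.093
```

{"op": "carry_out", "data": {
  "motion": [100, 0, -58, -20, 0, 0, 0, 100, 0, -58, -10, 0, 0, 0, 100, 0, -58, 0, 0, 0, 0, 100, 0, -20, 0, 0, 0, 0, 100, 0, 0, 0, 0, 0, 0]
}}

```text
t: 28.3
position: [0.5019, -0.0743, 0.1992]
ee_rot: [9.4, 89.1, 8.8]
wrist_force: [-0.5, -0.2, 0.2]
width: 0.0929
```

```bash
python3 -c "
from h import *
go(488,-5,180)
im=vision.capture('top')[:,:,::-1]; cv2.imwrite('pics/m1.png',im);crop(im,205,230,345,370,5,'pics/m1c.png')
im=vision.capture('side')[:,:,::-1]; cv2.imwrite('pics/m2.png',im);crop(im,170,180,330,290,5,'pics/m2c.png')"
```

```text
t 28.3 pos [501.9 -74.3 199.2] F [-0.5 -0.2  0.2] w 92.9 j [-11. -15. 105.   0.  89. -11.]
shift tool [ 19.1  69.1 -14.9] rot [-0.   0.9 -0.2] shift in final axes [ 19.2  69.2 -14.5]
```

View pics/m1c.png

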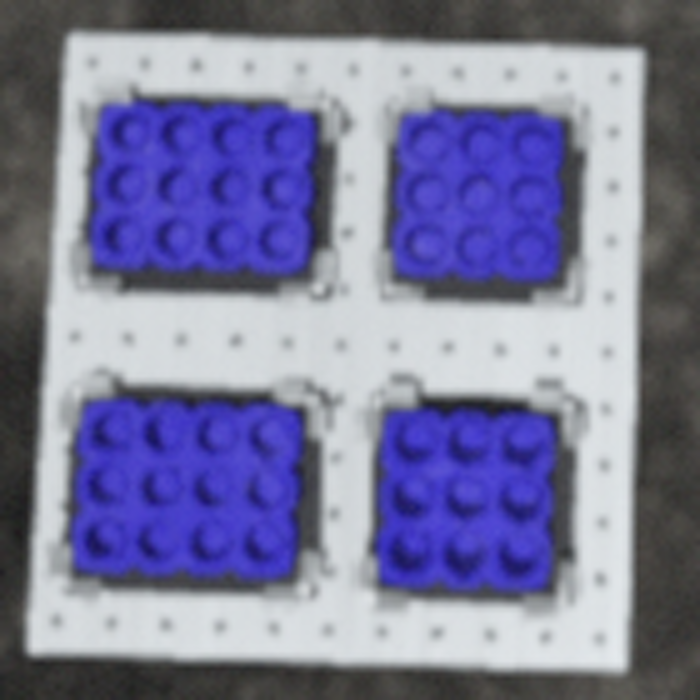

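View pics/m2c.png

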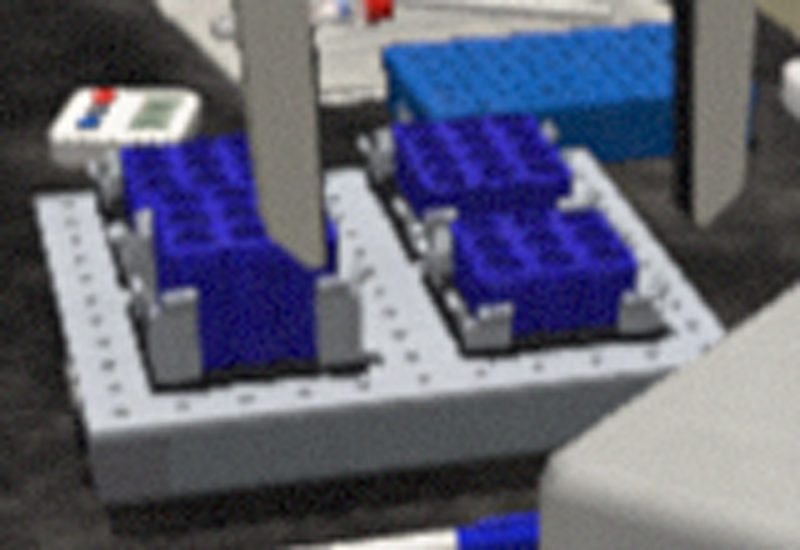

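```bash
python3 -c "
from h import *
for n,p,z,c in[('longfar',(206,186),.072,(587.9,323.2)),('flat',(479,193),.072,(587,217.5)),('longnear',(189,487),.072,(476.2,324.3)),('tall',(467,497),.094,(475.4,218.5))]:
    X=ray('top',[205+(p[0]+.5)/5-.5,230+(p[1]+.5)/5-.5],z)[0]*1000; print(n,X.round(1),'off',(X[:2]-c).round(1))
print(telemetry.observe()['wrist_force'])
job.hand_in()"
```

```text
longfar [589.  320.8  72. ] off [ 1.1 -2.4]
flat [588.6 218.2  72. ] off [1.6 0.7]
longnear [477.9 321.9  72. ] off [ 1.7 -2.4]
tall [477.3 218.4  94. ] off [ 1.9 -0.1]
[ 0.90122579 -0.26808411  0.10697473]
the job is handed in; nothing more can be done
```

All four violet blocks are in their holders, and I handed the job in at about 28.4 s of the 104 s allowed.

- **Tall block:** moved from the top of the stack to the holder with the high guides.
- **Flat block:** taken out of holder_long_2 and put in the square holder with the low guides.
- **Long blocks:** long_block_2 went into holder_long_1, and long_block_1 into holder_long_2. The brown look-alike was not touched.

Last checks:
- **Seating:** each block was lowered in the grip until it touched, and each stopped within about 0.3 mm of the height computed for its seat. The contact forces were 12–16 N for three blocks, but the tall block spiked to 36 N for a moment.
- **Position:** the final pictures show every block level between its four guides. The measured centres are within 2.5 mm of the holder centres, inside the 3–3.5 mm of play. The largest offset was 2.4 mm in y on the two long blocks, about what I'd expect from the camera.
- **Arm:** at hand-in the gripper was open and clear of everything, with almost no wrist force.

One thing did not go as planned: I gripped the flat block about 8 mm higher than intended because the arm fell short of the commanded descent. The grip held and the block seated normally.

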